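# Load the parts washer

## Task

Load the brake parts washer and close it. Twist its cover a quarter turn anticlockwise so that the lugs come free, lift it off and lay it handle-up on the rubber mat; then lift the wire basket straight up off its two trunnion saddles, without letting it swing or catch, and stand it upright in the drip tray and let go. Put every wheel cylinder that lies on the cardboard sheet into the basket, hang the loaded basket gently back with both trunnions down in their saddles without tipping it, and then put the cover back and turn it clockwise until it is home against its stops; leave everything else where it stands.

Things in the scene. Friction and masses are not known exactly. Their poses are not given: they have to be found in the camera images.
- washer_rim (a point): parts washer: fixed upright round stainless tank, blue drive housing (132 mm high) on its +x side. This point: on the tank's axis, level with the rim flange (150 mm above the bench; radius 87 to 113 mm) on which the cover rests; z up. Its x line is the line of the two hooks. The tank is dry
- hook (a point): the middle of one of the two bayonet hooks of the rim (at the tank's -x side; the other is opposite). Each overhangs the flange from 98 mm radius outwards, underside 9 mm and top 14 mm above the flange, from 16 degrees clockwise to 46 degrees anticlockwise of the x line (from above). This point is 103 mm from the axis, in the slot, 4 mm above the flange: where a lug sits when locked
- saddle_mid (a point): inside the tank, on its axis, half-way between the two trunnion saddles and 38 mm below the rim, on the line (this frame's y axis) of the pins' centres when home. The saddles stand at y = -76 and +76 mm, 8 mm thick: open-topped slots 14 mm wide along x, upright for 10 mm above this line, then flaring at 45 degrees to a mouth 38 mm wide 22 mm above it. Bore at the rim: 174 mm
- cover_grip (a point): the centre of the cover's black grip bar: 100 mm long (x), 18 mm wide (y), 20 mm high, open below its middle (posts at x = -38 and 38 mm; the disc's top lies 32 mm below this point). The cover is a loose stainless disc, 190 mm wide, 0.4 kg. Below it a round spigot 167 mm wide, 8 mm deep, enters the rim's bore. This point is 46 mm above the spigot's underside, 38 mm above the flange when seated
- cover_lug (a point): the tip of one of the cover's two lugs (24 mm wide, 6 mm thick, out to 107 mm radius at its +x and -x edges, in line with the bar; both ends alike). Locked when the cover's x axis is within about 0.2 rad of the washer's x line (either way round); clockwise it stops 0.05 rad past that line. Turned anticlockwise the lugs are clear of the hooks from 1.0 rad on and meet a stop at 1.45 rad. It starts locked
- basket_grip (a point): the centre of the grip block of the wire basket: black, 16 mm (x) by 30 mm (y) by 28 mm high, on an 8 mm stem from the basket's floor. Basket: round, 134 mm outside, 128 mm inside, walls 45 mm high, floor 3 mm thick, 0.35 kg. This point is 72 mm above its underside, z up. It starts hanging in the washer under the cover, free to swing about its y axis; the block's top is then 14 mm below the rim
- basket_pin (a point): the end of one of the basket's two trunnion pins: 10 mm in diameter, along the basket's y axis, from 67 to 81 mm either side, on ears 16 mm wide that rise to 70 mm above the underside; their line is 62 mm above the basket's underside and 10 mm below the grip block's centre. The two ends are alike: the basket may hang either way round
- mat: a fixed black rubber mat, 220 x 220 x 4 mm, flat on the bench: the place for the cover. Origin: centre of its underside
- tray: a fixed shallow grey plastic drip tray, 170 x 170 mm, rim 12 mm high, floor and walls 3 mm thick: the place where the basket is loaded. Origin: centre of its underside
- sheet: a fixed flat sheet of cardboard, 130 x 310 mm (x, y), 3 mm thick, on which the wheel cylinders lie. Origin: centre of its underside
- cyl1_mid (a point): the middle of a wheel cylinder: a dark cast body 26 mm in diameter and 38 mm long (along its x axis) lying on a square mounting foot 26 x 26 x 6 mm; 30 mm high, this point 15 mm above its underside, z up; about 90 g. Two to four of them are present; the others are absent
- cyl2_mid (a point): the middle of a wheel cylinder: a dark cast body 26 mm in diameter and 38 mm long (along its x axis) lying on a square mounting foot 26 x 26 x 6 mm; 30 mm high, this point 15 mm above its underside, z up; about 90 g. Two to four of them are present; the others are absent
- cyl3_mid (a point): the middle of a wheel cylinder: a dark cast body 26 mm in diameter and 38 mm long (along its x axis) lying on a square mounting foot 26 x 26 x 6 mm; 30 mm high, this point 15 mm above its underside, z up; about 90 g. Two to four of them are present; the others are absent
- cyl4_mid (a point): the middle of a wheel cylinder: a dark cast body 26 mm in diameter and 38 mm long (along its x axis) lying on a square mounting foot 26 x 26 x 6 mm; 30 mm high, this point 15 mm above its underside, z up; about 90 g. Two to four of them are present; the others are absent
- lining: a loose curved brake lining of grey friction material, 80 x 34 mm, standing on edge; a bystander, not to be washed
- shoe: a crescent-shaped lined brake shoe, 180 mm long, lying down; a bystander
- jar: a glass jar of 72 mm diameter, 85 mm high; a bystander
- spray: an aerosol can, 60 mm diameter, 190 mm high; a bystander
- brush: a hand brush lying down; a bystander
- spanner: a spanner lying down; a bystander
- tape: a roll of paper tape, 90 mm diameter, 25 mm high; a bystander
Mind the look-alikes: they are no part of the job. What is shaped like the part that bears cyl2_mid but green or pink is not meant.

How it is judged (in metres and radians):
On the way, in this order (a step that is already met when the one before it is completed fails the run):
1. the cover, freed of its lugs and lifted off, lies handle-up on the rubber mat (horizontal distance between cover_grip and mat below 0.06 m and height (world z) of cover_grip between 0.044 and 0.056 m and angle between cover_grip's own z axis and vertical below 0.08 rad), for 0.2 s.
2. the basket, lifted off its saddles, stands upright in the drip tray, let go (horizontal distance between basket_grip and tray below 0.05 m and height (world z) of basket_grip between 0.068 and 0.082 m and angle between basket_grip's own z axis and vertical below 0.1 rad and contact force between the fingers and basket below 0.3 N), for 0.2 s.
3. every wheel cylinder is in the basket, which stands in the drip tray (all of step 2 and horizontal distance between each of cyl1_mid, cyl2_mid, cyl3_mid, cyl4_mid and basket_grip below 0.062 m and z of cyl1_mid in the frame of basket_grip between -0.075 and -0.02 m and z of cyl2_mid in the frame of basket_grip between -0.075 and -0.02 m and z of cyl3_mid in the frame of basket_grip between -0.075 and -0.02 m and z of cyl4_mid in the frame of basket_grip between -0.075 and -0.02 m), for 0.2 s.
4. the loaded basket hangs again with both trunnions in their saddles (horizontal distance between basket_grip and saddle_mid below 0.01 m and z of basket_grip in the frame of saddle_mid between 0.005 and 0.014 m and angle between basket_grip's own z axis and vertical below 0.45 rad and angle between the y axis of basket_grip and the y axis of saddle_mid, either way round below 0.15 rad and horizontal distance between each of cyl1_mid, cyl2_mid, cyl3_mid, cyl4_mid and basket_grip below 0.062 m and z of cyl1_mid in the frame of basket_grip between -0.075 and -0.02 m and z of cyl2_mid in the frame of basket_grip between -0.075 and -0.02 m and z of cyl3_mid in the frame of basket_grip between -0.075 and -0.02 m and z of cyl4_mid in the frame of basket_grip between -0.075 and -0.02 m), for 0.2 s.
At the end, for the whole second after the job is handed in: cover seated on the rim within 7 mm, flat, its lugs under the hooks within 0.2 rad of the washer's x line; under it the basket hangs with both pins home (10 mm, 0.15 rad in yaw, tilt under 0.45 rad) with every wheel cylinder in it; all at rest (all of step 4 and horizontal distance between cover_grip and washer_rim below 0.007 m and z of cover_grip in the frame of washer_rim between 0.034 and 0.042 m and angle between the x axis of cover_grip and the x axis of washer_rim, either way round below 0.2 rad and angle between cover_grip's own z axis and vertical below 0.06 rad and linear speed of cover below 0.01 m/s and linear speed of basket below 0.02 m/s); the robot touches nothing.
It fails at once if the basket is tipped or swings more than 0.6 rad from upright (angle between basket_grip's own z axis and vertical above 0.6 rad).
It fails at once if the basket catches hard on the washer (over 40 N) (contact force between basket and washer above 40 N).
It fails at once if one of the bystanders is moved more than 40 mm (distance of any of lining, shoe, jar, spray, brush, spanner, tape from where it was at the start of the episode above 0.04 m).
Of cyl1, cyl2, cyl3, cyl4 only 2 to 4 are there at a start; the rules pass over those that are not, and their reading is None.
At some moment in a run one of cyl1, cyl2, cyl3, cyl4 may be knocked a few centimetres aside while the robot is not near it.
It also fails if it takes over 210 s, if anything falls off the work surface, if the arm or the gripper's body presses on something with over 40 N, if the wrist force passes 120 N, or if a joint passes its speed limit or range.

## Robot

A 6-joint arm with a two-finger parallel gripper is mounted at the origin on the work surface. World frame = base frame: x ahead of the robot, y to its left, z up, the work surface at z = 0. Lengths are in m, angles in degrees, forces in N, time in s.
With the tool pointing down it reaches from about 0.275 to 0.825 m from the base axis. Payload 4.9 kg.
Tool frame: the origin (TCP) lies midway between the tips of the shut fingers; the grasp point (between the pads) lies 19 mm behind it; z points along the fingers, y is the direction in which the jaws open and shut (so a half turn about z gives the same grasp; the last joint's range is limited). The gripper opens to 85 mm and grips with 20 to 120 N. Pads are 22 mm wide; open, the fingers measure 114 mm over their backs; the gripper's body (76 mm by 85 mm) begins 54 mm behind the grasp point. The pads swing forward as they close: fully open they stand 13 mm farther back than shut.
Start: joints at [-70.829, 18.69, -11.035, 60.275, 0, 82.311], TCP at [0.249, -0.491, 0.208] pointing down, gripper open.
Joint ranges: [-152.03, 152.03], [-55.5, 102.48], [-74.3, 77.21], [-110.64, 120.58], [-84.22, 78.4], [-180, 180]. Speed limits (degrees/s): [147.25, 147.25, 180, 180, 180, 180].

## Interface

Orientations are given as a 3x3 rotation matrix whose columns are the frame's x, y, z axes.
In Python, from workcell import monitor, imaging, bot gives the robot as it stands. The module is installed in compiled form; this text tells all that it offers.
- The arm moves only by the tool drive_tool, never from a script. Its argument "rows" is one flat list of numbers, 7 for each row, row after row: the shift along the tool's x, y, z in mm, then the turn, a rotation vector about the tool's x, y, z in degrees, then the opening, from 0 (shut) to 1 (fully open). A call has 1 to 10 rows; each row is the pose to reach, as a shift and turn from the pose commanded when the call began, along the tool's axes at that moment; what a row does not reach only later rows make up. A row lasts 1/12 s, in which the tool goes at most 41.7 mm and 7.16 degrees, less where a joint would pass 70% of its speed; a pose out of reach is approached as far as the arm can. A call with a gripper value outside its range is refused whole. The fingers move at their own pace and stop on an object; "grip_force" is the grip in N (left out, the last holds). Time passes only in rows, so rows that repeat a pose let the fingers close. It gives the time, the measured TCP pose, the force and the opening at its end, in the units of the state.
- monitor.read_state(): the state, without advancing time (a new reading comes with each control period).
- imaging.camera(name): name is "side" or "top" or "wrist"; returns (picture, depth): 384x512x3 uint8, red, green, blue; 384x512 float32, m along the optical axis (not along the pixel's ray), 0 where there is no reading.
- imaging.calibration(name): a dict with "fov_y" (degrees; the focal length in pixels is half the picture's height over the tangent of half this angle, whatever the lens; pixels are square), "cx", "cy" (the principal point, pixels), "R" (3x3) and "t" (3): a world point X has camera coordinates R X + t. Camera axes: x right, y down, z forward; pixel columns grow to the right and rows downward; lengths in m; the calibration is good to about 2 mm. A picture is of the moment at which its call begins: read the wrist's pose just before it. calibration takes no time and is no camera call; for the wrist camera it gives the pose at the moment of the call.
- bot.close_job(): hands the job in, once; it reports no verdict.
Trained networks look in the newest picture that a camera, given by its name, has taken for a name from the list of things; names that differ only in an ending like _2 or _b are one class to them, and where a whole thing is asked for, a point or a joint stands for the part that bears it (a point fixed in the world has none). Each returns a list of dicts, best first, with "confidence" (0 to 1); they miss things now and then, are a little off and sometimes report something else, mostly with a low value. They report only what shows in the picture. A call takes as long as a camera call. They do not tell look-alikes from the thing itself.
- imaging.search_frame(camera, thing): "point" ([column, row] as shares, 0 to 1, of the picture: columns of its width, rows of its height, amid what is visible of it).
- imaging.silhouettes(camera, thing): "mask" (384x512 bool, what is visible of it) and "point" ([column, row] as shares, 0 to 1, of the picture: columns of its width, rows of its height, amid what is visible of it).
- imaging.landmark_of(camera, thing): "point" ([column, row] as shares, 0 to 1, of the picture: columns of its width, rows of its height: a listed point, or the origin of a listed thing).
The state is a dict: "time": time; "q": joint angles; "joint_vel": joint speeds; "joint_efforts": joint torques, N m; "ee_pos": TCP position; "tcp_rot": TCP orientation; "force": force on the tool from outside, world axes, zero at the start; "torque": the same for the moment, N m; "grip_width": finger opening in m.
Only numpy, scipy, OpenCV 4.12 (cv2) and the standard library are available. Lean on these libraries where they do the work, as an engineer would, in place of code of your own. Each camera call takes 0.05 s, during which the arm holds its last target. There are 200 camera calls.

## Working session

There is one attempt and no reset: what is moved stays moved. The work goes in short steps, Python scripts to look and compute and a tool call to move; the robot and the scene stay as the last step left them, time stands still between calls to the robot, and variables do not carry over. Pictures are saved under pics/ and viewed, about 12 in all and at most 16, crops included, and the job is handed in when it is done.

Besides the shell and the picture viewer there is one more tool, called after "Emit:" as a command line: name --argument value ..., lists and objects as JSON in quotes. drive_tool: Moves the arm, as the interface text tells. Its arguments: {"type":"object","properties":{"rows":{"type":"array"},"grip_force":{"type":"number"}},"required":["rows"]}

```bash
mkdir -p pics; cat > h.py <<'E'
import numpy as np, cv2
from workcell import monitor, imaging, bot
def K(c):
    f=192/np.tan(np.radians(c['fov_y'])/2); return f,c['cx'],c['cy']
def px2w(cam,u,v,d=None,z=None,cal=None):
    c=cal or imaging.calibration(cam); f,cx,cy=K(c); R=np.array(c['R']);t=np.array(c['t'])
    r=np.array([(u-cx)/f,(v-cy)/f,1.0])
    o=-R.T@t; w=R.T@r
    s=d if d is not None else (z-o[2])/w[2]
    return o+s*w
def cloud(cam,depth,cal=None):
    c=cal or imaging.calibration(cam); f,cx,cy=K(c); R=np.array(c['R']);t=np.array(c['t'])
    v,u=np.mgrid[:384,:512]
    P=np.stack([(u-cx)/f*depth,(v-cy)/f*depth,depth],-1)
    return (P-t)@R
def w2px(cam,X,cal=None):
    c=cal or imaging.calibration(cam); f,cx,cy=K(c)
    p=np.array(c['R'])@np.array(X)+np.array(c['t']); return np.array([f*p[0]/p[2]+cx,f*p[1]/p[2]+cy])
def save(n,im,s=1):
    im=cv2.resize(im,None,fx=s,fy=s,interpolation=cv2.INTER_CUBIC); cv2.imwrite('pics/'+n+'.png',im[...,::-1])
def tool(dxyz=None,target=None,yaw=None):
    s=monitor.read_state(); R=np.array(s['tcp_rot']); p=np.array(s['ee_pos'])
    d=np.array(target)-p
    return R.T@d*1000
np.set_printoptions(precision=4,suppress=True)
E
cat > look.py <<'E'
from h import *
import pickle
s=monitor.read_state(); print(s['time'],s['ee_pos'],np.array(s['tcp_rot']),s['grip_width'])
D={}
for cam in ['top','side']:
    im,d=imaging.camera(cam); D[cam]=(im,d); save('a_'+cam,im,1.5)
    c=imaging.calibration(cam); print(cam,c['fov_y'],-np.array(c['R']).T@np.array(c['t']))
    for th in ['washer_rim','hook','saddle_mid','cover_grip','cover_lug','mat','tray','sheet','cyl1_mid','jar','spray']:
        for r in imaging.landmark_of(cam,th)[:6]:
            u,v=r['point'][0]*512,r['point'][1]*384; dd=d[min(int(v),383),min(int(u),511)]
            print(cam,th,round(r['confidence'],2),round(u),round(v),px2w(cam,u,v,d=dd))
pickle.dump(D,open('a.pkl','wb'))
E
python3 look.py
```

```text
0.0 [ 0.2483 -0.4901  0.2076] [[ 0.8921  0.4518 -0.0006]
 [ 0.4518 -0.8921  0.0016]
 [ 0.0002 -0.0017 -1.    ]] 0.08546113898049656
top 55.04363018290376 [0.3656 0.0332 1.1776]
top hook 0.62 306 173 [ 0.5572 -0.1323  0.1648]
top saddle_mid 0.67 140 278 [0.2608 0.3644 0.0038]
top cover_grip 0.92 303 131 [ 0.6679 -0.1214  0.2006]
top cover_lug 0.62 298 103 [ 0.7649 -0.1135  0.1608]
top mat 0.92 212 159 [ 0.6369  0.1481 -0.0002]
top mat 0.58 307 220 [ 0.4339 -0.1518  0.0349]
top tray 0.63 187 221 [ 0.436   0.2237 -0.0009]
top sheet 0.58 337 220 [ 0.435  -0.2549  0.0022]
top sheet 0.52 345 220 [ 0.4353 -0.2743  0.0228]
top cyl1_mid 0.62 369 219 [ 0.4375 -0.3482  0.0306]
top jar 0.65 397 174 [ 0.5735 -0.4334  0.0637]
top jar 0.44 395 271 [ 0.2742 -0.4256  0.0185]
top spray 0.91 145 148 [0.655  0.3443 0.0723]
side 47.42375459524945 [0.4121 1.0896 1.0679]
side hook 0.85 251 151 [ 0.5556 -0.1313  0.1635]
side hook 0.75 281 217 [0.4345 0.0172 0.0019]
side saddle_mid 0.4 282 182 [ 0.4411 -0.1327  0.0306]
side cover_grip 0.6 221 147 [ 0.6564 -0.1132  0.1841]
side cover_grip 0.6 217 238 [0.6387 0.1386 0.0012]
side cover_lug 0.97 189 155 [ 0.7665 -0.0832  0.1617]
side mat 0.76 216 241 [0.6372 0.1553 0.0041]
side tray 0.63 273 266 [0.4461 0.2325 0.0007]
side sheet 0.83 284 168 [ 0.4387 -0.212   0.0345]
side cyl1_mid 0.51 285 148 [ 0.4448 -0.3506  0.0284]
side jar 0.81 255 135 [ 0.5754 -0.4236  0.029 ]
side jar 0.73 188 155 [ 0.7684 -0.0853  0.1616]
side spray 0.86 188 298 [0.6709 0.4009 0.0386]
side spray 0.26 248 152 [ 0.5677 -0.1279  0.1619]
```

View pics/a_top.png

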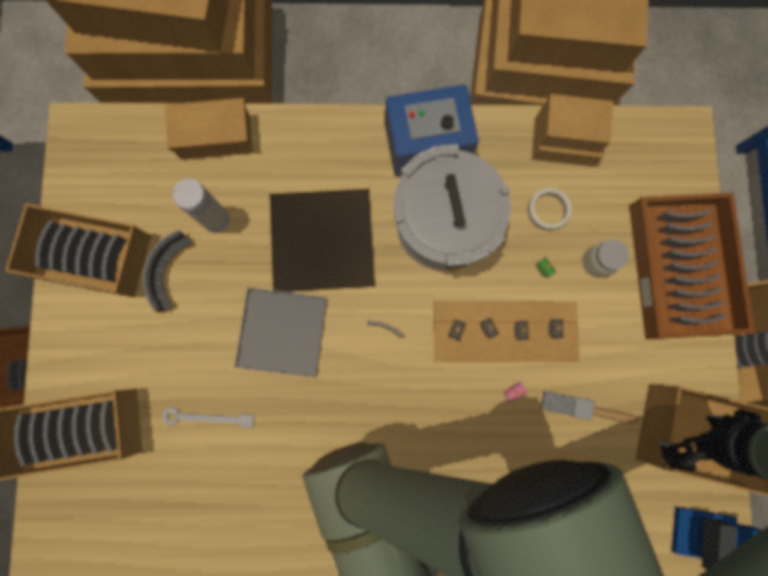

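View pics/a_side.png

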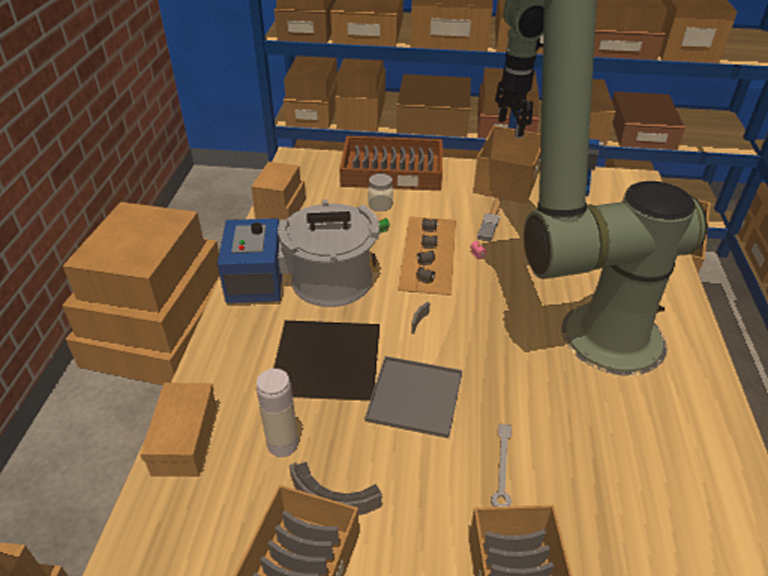

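The top view shows the cover at about (303,137) native pixels and four dark cylinders on the sheet at about (305,220), (326,219), (347,220) and (371,219). Look-alikes are the green one at (364,178) and the pink one at (343,261), both off the sheet, so I exclude them. Next I'll bring the wrist camera over the washer.

```bash
cat > plan.py <<'E'
import sys
from h import *
from scipy.spatial.transform import Rotation as Ro
x,y,z,a=map(float,sys.argv[1:5]); a=np.radians(a)
T=np.array([[np.cos(a),np.sin(a),0],[np.sin(a),-np.cos(a),0],[0,0,-1]])
s=monitor.read_state(); R=np.array(s['tcp_rot']); p=np.array(s['ee_pos'])
print('t',s['time'],'pos',p,'q',np.array(s['q']),'F',np.array(s['force']),'w',s['grip_width'])
print('shift',R.T@(np.array([x,y,z])-p)*1000,'rot',Ro.from_matrix(R.T@T).as_rotvec(degrees=True))
E
python3 plan.py 0.52 -0.15 0.45 11; python3 -c "
from h import *
c=imaging.calibration('wrist');print(c['fov_y'],-np.array(c['R']).T@np.array(c['t']),np.array(c['R']))"
```

```text
t 1.2 pos [ 0.2485 -0.4907  0.2084] q [-70.8284  18.6897 -11.0357  60.2744  -0.0011  82.3086] F [ 0.6082 -0.0759  0.5137] w 0.08525246279799971
shift [ 396.1219 -181.2364 -241.6289] rot [ 0.0001  0.0011 15.863 ]
58.98163733363794 [ 0.313  -0.456   0.3734] [[ 0.4519 -0.8921  0.0007]
 [-0.8537 -0.4322  0.2904]
 [-0.2587 -0.1318 -0.9569]]
```

```bash
python3 plan.py 0.66 -0.12 0.42 11
```

```text
t 1.2 pos [ 0.2485 -0.4907  0.2084] q [-70.8284  18.6897 -11.0357  60.2744  -0.0011  82.3086] F [ 0.6082 -0.0759  0.5137] w 0.08525246279799971
shift [ 534.5707 -144.7388 -211.6315] rot [ 0.0001  0.0011 15.863 ]
```

Emit:
drive_tool --rows '[0,0,-40,0,0,0,1,0,0,-80,0,0,0,1,0,0,-120,0,0,0,1,0,0,-160,0,0,0,1,30,-10,-185,0,0,5,1,65,-20,-205,0,0,10,1,105,-20,-212,0,0,16,1,145,-25,-212,0,0,16,1,185,-30,-212,0,0,16,1,225,-30,-212,0,0,16,1]'

```text
time: 2.03
ee_pos: [0.4369, -0.3607, 0.4212]
tcp_rot: [[0.982, 0.188, 0.001], [0.188, -0.982, -0.001], [0.001, 0.001, -1.0]]
force: [0.4, 0.2, 0.8]
grip_width: 0.0853
```

```bash
python3 plan.py 0.66 -0.12 0.42 11
```

```text
t 2.0333 pos [ 0.4369 -0.3607  0.4212] q [-47.0074  18.6186  19.4877  90.8006  -0.0014 122.1413] F [0.4467 0.2069 0.7966] w 0.08525123283121575
shift [ 264.4468 -194.3839    1.1957] rot [ 0.0589 -0.0352 -0.1487]
```

Emit:
drive_tool --rows '[30,-22,0,0,0,0,1,60,-44,0,0,0,0,1,90,-66,0,0,0,0,1,120,-88,0,0,0,0,1,150,-110,0,0,0,0,1,180,-132,0,0,0,0,1,210,-154,0,0,0,0,1,240,-176,0,0,0,0,1,264,-194,0,0,0,0,1,264,-194,0,0,0,0,1]'

```text
time: 2.87
ee_pos: [0.6613, -0.117, 0.4182]
tcp_rot: [[0.981, 0.194, -0.001], [0.194, -0.981, 0.003], [-0.001, -0.003, -1.0]]
force: [0.9, -0.9, -0.3]
grip_width: 0.0851
```

```bash
cat > wl.py <<'E'
from h import *
import sys,pickle
n=sys.argv[1]
s=monitor.read_state(); print(s['time'],s['ee_pos'],np.array(s['q']))
c=imaging.calibration('wrist'); im,d=imaging.camera('wrist'); save(n,im,1.5)
pickle.dump((im,d,c),open(n+'.pkl','wb'))
for th in sys.argv[2:]:
    for r in imaging.landmark_of('wrist',th)[:6]:
        u,v=r['point'][0]*512,r['point'][1]*384; dd=d[min(int(v),383),min(int(u),511)]
        print(th,round(r['confidence'],2),round(u),round(v),px2w('wrist',u,v,d=dd,cal=c))
E
python3 wl.py w1 cover_grip cover_lug hook washer_rim
```

```text
2.8667 [ 0.6613 -0.117   0.4182] [-16.3879  33.88    43.1746  99.4049   0.1295 152.3992]
cover_grip 0.71 261 152 [ 0.6643 -0.1234  0.1982]
cover_grip 0.28 168 235 [0.4479 0.0019 0.0132]
cover_lug 0.56 255 51 [ 0.7719 -0.0953  0.1632]
cover_lug 0.47 430 208 [ 0.5994 -0.4278  0.0479]
hook 0.69 258 219 [ 0.5682 -0.1395  0.162 ]
hook 0.33 102 113 [0.6427 0.14   0.0027]
```

View pics/w1.png

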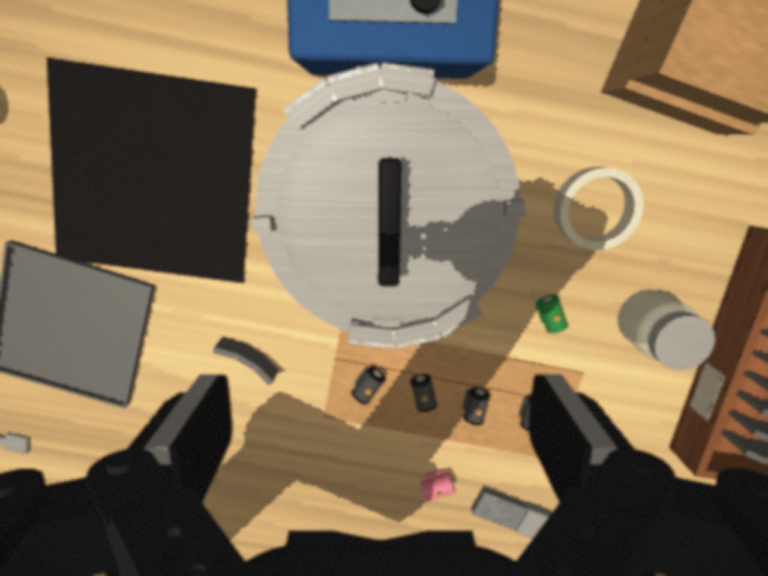

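The wrist view shows the cover bar centred at (260,148) native, with both hooks over its ends. I'll fit the bar and the tank from the depth image.

```bash
cat > fit.py <<'E'
from h import *
import pickle
im,d,c=pickle.load(open('w1.pkl','rb')); P=cloud('wrist',d,c); ok=d>0
m=ok&(np.hypot(P[...,0]-.664,P[...,1]+.122)<.07)&(P[...,2]>.185)&(P[...,2]<.21)
Q=P[m]; r=cv2.minAreaRect((Q[:,:2]*1000).astype(np.float32)); print('bar',m.sum(),r,np.median(Q[:,2]))
Q0=Q[:,:2]-Q[:,:2].mean(0); _,_,vt=np.linalg.svd(Q0,full_matrices=False); print('yaw',np.degrees(np.arctan2(vt[0,1],vt[0,0])))
# disc+hooks+rim top
m=ok&(np.hypot(P[...,0]-.664,P[...,1]+.122)<.13)&(P[...,2]>.13)&(P[...,2]<.175)
Q=P[m]; print('z hist',np.histogram(Q[:,2],bins=np.arange(.13,.176,.003)))
for lo,hi in((.144,.152),(.152,.159),(.160,.168)):
    q=Q[(Q[:,2]>lo)&(Q[:,2]<hi)][:,:2]
    if len(q)>20: print(lo,len(q),np.array(cv2.minEnclosingCircle((q*1000).astype(np.float32)[:,None]),dtype=object))
q=Q[(Q[:,2]>.160)&(Q[:,2]<.168)]; 
ctr=np.array([.664,-.122])
for k in range(5):
    A=np.c_[2*q[:,:2],np.ones(len(q))]; 
cc=cv2.minEnclosingCircle((q[:,:2]*1000).astype(np.float32)[:,None])[0]; cc=np.array(cc)/1000
an=np.degrees(np.arctan2(q[:,1]-cc[1],q[:,0]-cc[0])); print(np.histogram(an,bins=np.arange(-180,181,6)))
E
python3 fit.py
```

```text
bar 1316 ((667.0387573242188, -121.31255340576172), (98.33259582519531, 17.41857147216797), 11.157873153686523) 0.19707569460301272
yaw -169.0872704526795
z hist (array([  101,     6,     0,     0,     0,   161,  4455,   993, 13043,
        2551,  1394,  1767,     0,     0,     0]), array([0.13 , 0.133, 0.136, 0.139, 0.142, 0.145, 0.148, 0.151, 0.154,
       0.157, 0.16 , 0.163, 0.166, 0.169, 0.172, 0.175]))
0.144 4816 [(667.9571533203125, -119.62959289550781) 114.22748565673828]
0.152 16330 [(668.6100463867188, -122.43192291259766) 115.85797119140625]
0.16 3161 [(666.6508178710938, -120.05824279785156) 117.93224334716797]
(array([113, 110, 111, 111, 115, 107, 118, 114, 118,  55,   0,   0,   0,
         0,   0,   0,   8, 107,   7,   0,   0,   0,   0,   0,   0,   0,
         0,   0,  21, 168, 167, 163, 165, 167, 167, 157, 163, 158, 159,
        64,   0,   0,   0,   0,   0,   0,  11, 102,   9,   0,   0,   0,
         0,   0,   0,   0,   0,   0,  13, 113]), array([-180, -174, -168, -162, -156, -150, -144, -138, -132, -126, -120,
       -114, -108, -102,  -96,  -90,  -84,  -78,  -72,  -66,  -60,  -54,
        -48,  -42,  -36,  -30,  -24,  -18,  -12,   -6,    0,    6,   12,
         18,   24,   30,   36,   42,   48,   54,   60,   66,   72,   78,
         84,   90,   96,  102,  108,  114,  120,  126,  132,  138,  144,
        150,  156,  162,  168,  174,  180]))
```

```bash
python3 plan.py 0.667 -0.121 0.168 10.9
```

```text
t 3.1167 pos [ 0.6578 -0.123   0.4207] q [-16.8989  33.4727  42.8417  99.3558  -0.022  152.3191] F [-0.2695 -0.1765 -0.708 ] w 0.0855847961557283
shift [  9.4403  -0.3922 252.7464] rot [ 0.0256 -0.0014 -0.118 ]
```

Emit:
drive_tool --rows '[5,0,35,0,0,0,1,9,0,70,0,0,0,1,9,0,105,0,0,0,1,9,0,140,0,0,0,1,9,0,165,0,0,0,1,9,0,180,0,0,0,1,9,0,180,0,0,0,1,9,0,180,0,0,0,1,9,0,180,0,0,0,1]'

```text
time: 3.87
ee_pos: [0.6677, -0.1214, 0.2425]
tcp_rot: [[0.982, 0.187, 0.003], [0.187, -0.982, -0.001], [0.002, 0.001, -1.0]]
force: [0.6, 0.9, -0.0]
grip_width: 0.0856
```

```bash
python3 wl.py w2 cover_grip ; sed 's/w1.pkl/w2.pkl/' fit.py | python3 - | grep -E 'bar|yaw'; python3 plan.py 0.667 -0.121 0.168 10.9
```

```text
3.8667 [ 0.6677 -0.1214  0.2425] [-16.5304  32.0101  14.7269  72.5581  -0.0021 152.6849]
cover_grip 0.63 255 203 [ 0.6685 -0.1208  0.1977]
cover_grip 0.52 311 328 [ 0.4333 -0.2482  0.0025]
bar 3866 ((666.5320434570312, -120.900146484375), (99.38420867919922, 18.03235626220703), 10.934507369995117) 0.19714771714878315
yaw -168.97606029048015
t 3.9667 pos [ 0.6681 -0.1211  0.2427] q [-16.4936  32.0095  14.7592  72.5416  -0.0004 152.6865] F [-0.7432 -0.3591  0.5775] w 0.0855952764768229
shift [-1.3488 -0.413  74.7294] rot [ 0.0959 -0.1846 -0.0801]
```

Emit:
drive_tool --grip_force 60 --rows '[-1,0,35,0,0,0,1,-1,0,60,0,0,0,1,-1,0,74,0,0,0,1,-1,0,74,0,0,0,1,-1,0,74,0,0,0,0,-1,0,74,0,0,0,0,-1,0,74,0,0,0,0,-1,0,74,0,0,0,0,-1,0,74,0,0,0,0,-1,0,74,0,0,0,0]'

```text
time: 4.8
ee_pos: [0.667, -0.1208, 0.1678]
tcp_rot: [[0.982, 0.188, 0.002], [0.188, -0.982, -0.001], [0.002, 0.001, -1.0]]
force: [1.4, -0.1, -2.9]
grip_width: 0.016
```

Emit:
drive_tool --rows '[0,0,0,0,0,0,0,0,0,0,0,0,0,0,0,0,0,0,0,0,0]'

```text
time: 5.05
ee_pos: [0.667, -0.1208, 0.1677]
tcp_rot: [[0.982, 0.188, 0.002], [0.188, -0.982, -0.001], [0.002, 0.001, -1.0]]
force: [-0.7, 0.1, 5.6]
grip_width: 0.0159
```

Emit:
drive_tool --rows '[0,0,0,0,0,-4,0,0,0,0,0,0,-8,0,0,0,0,0,0,-12,0,0,0,0,0,0,-16,0,0,0,0,0,0,-20,0,0,0,0,0,0,-24,0,0,0,0,0,0,-28,0,0,0,0,0,0,-32,0,0,0,0,0,0,-36,0,0,0,0,0,0,-36,0]'

```text
time: 5.88
ee_pos: [0.6672, -0.1207, 0.1677]
tcp_rot: [[0.683, 0.731, 0.003], [0.731, -0.683, -0.0], [0.001, 0.002, -1.0]]
force: [-0.1, 0.2, 5.5]
grip_width: 0.0157
```

Emit:
drive_tool --rows '[0,0,0,0,0,-4,0,0,0,0,0,0,-8,0,0,0,0,0,0,-12,0,0,0,0,0,0,-16,0,0,0,0,0,0,-20,0,0,0,0,0,0,-24,0,0,0,0,0,0,-28,0,0,0,0,0,0,-32,0,0,0,0,0,0,-34,0,0,0,0,0,0,-34,0]'

```text
time: 6.72
ee_pos: [0.6672, -0.1207, 0.1677]
tcp_rot: [[0.159, 0.987, 0.003], [0.987, -0.159, -0.0], [0.0, 0.003, -1.0]]
force: [-0.5, -0.4, 5.5]
grip_width: 0.0161
```

```bash
python3 plan.py 0.667 -0.121 0.168 81; python3 -c "
from h import *; print(monitor.read_state()['torque'])"
```

```text
t 6.7167 pos [ 0.6672 -0.1207  0.1677] q [-16.494   33.825    6.9736  62.9958   0.0216  82.6331] F [-0.4965 -0.3752  5.4602] w 0.01608446427407357
shift [-0.3502 -0.196  -0.2711] rot [ 0.1542 -0.0016 -0.1271]
[ 0.0716 -0.016  -0.2724]
```

Emit:
drive_tool --rows '[0,0,-6,0,0,0,0,0,0,-14,0,0,0,0,0,0,-24,0,0,0,0,0,0,-38,0,0,0,0,0,0,-55,0,0,0,0,0,0,-75,0,0,0,0,0,0,-90,0,0,0,0,0,0,-90,0,0,0,0,0,0,-90,0,0,0,0,0,0,-90,0,0,0,0]'

```text
time: 7.55
ee_pos: [0.6657, -0.1203, 0.2553]
tcp_rot: [[0.159, 0.987, -0.002], [0.987, -0.159, 0.0], [0.0, -0.002, -1.0]]
force: [-0.2, 0.3, -4.1]
grip_width: 0.0156
```

```bash
cat > mt.py <<'E'
from h import *
import pickle
D=pickle.load(open('a.pkl','rb'))
for cam in('top','side'):
    im,d=D[cam]; P=cloud(cam,d); hsv=cv2.cvtColor(im,cv2.COLOR_RGB2HSV); g=im.astype(int).sum(-1)
    m=(g<130)&(np.abs(P[...,0]-.64)<.17)&(np.abs(P[...,1]-.15)<.15)&(P[...,2]<.02)&(P[...,2]>-.01)
    print(cam,'mat',m.sum(),cv2.minAreaRect((P[m][:,:2]*1000).astype(np.float32)),np.median(P[m],axis=0))
    m=(hsv[...,1]<60)&(np.abs(P[...,0]-.44)<.13)&(np.abs(P[...,1]-.225)<.13)&(P[...,2]<.02)&(P[...,2]>-.01)
    n,l,st,ce=cv2.connectedComponentsWithStats(m.astype(np.uint8)); k=1+np.argmax(st[1:,4]); m=l==k
    print(cam,'tray',m.sum(),cv2.minAreaRect((P[m][:,:2]*1000).astype(np.float32)),np.median(P[m],axis=0))
E
python3 mt.py;  python3 plan.py 0.637 0.15 0.26 81
```

```text
top mat 1515 ((633.2278442382812, 149.4530029296875), (204.5677490234375, 186.0561065673828), 2.964050054550171) [0.6362 0.1788 0.0041]
top tray 2736 ((437.95648193359375, 221.83209228515625), (166.30865478515625, 170.33282470703125), 82.74716186523438) [0.435  0.2229 0.0033]
side mat 1265 ((635.61279296875, 141.01747131347656), (217.26312255859375, 223.02490234375), 2.860150098800659) [0.6117 0.1383 0.0036]
side tray 2356 ((437.12481689453125, 224.46961975097656), (174.40457153320312, 170.17726135253906), 82.38359069824219) [0.4365 0.2271 0.0028]
t 7.55 pos [ 0.6657 -0.1203  0.2553] q [-16.4879  31.8127  16.2218  74.5061   0.0002  82.6499] F [-0.2394  0.2954 -4.1178] w 0.015571335889099019
shift [262.2949 -71.2839  -4.5249] rot [-0.0962 -0.0127 -0.1379]
```

Emit:
drive_tool --rows '[15,-4,0,0,0,0,0,42,-11,0,0,0,0,0,75,-20,0,0,0,0,0,110,-29,0,0,0,0,0,145,-38,0,0,0,0,0,180,-47,0,0,0,0,0,215,-57,0,0,0,0,0,242,-66,0,0,0,0,0,258,-70,0,0,0,0,0,258,-70,0,0,0,0,0]'

```text
time: 8.38
ee_pos: [0.6361, 0.1502, 0.2548]
tcp_rot: [[0.153, 0.988, -0.003], [0.988, -0.153, 0.002], [0.001, -0.003, -1.0]]
force: [-0.2, -0.4, -3.3]
grip_width: 0.016
```

```bash
 python3 plan.py 0.638 0.145 0.032 81
```

```text
t 8.3833 pos [0.6361 0.1502 0.2548] q [  6.757   29.0818  11.6507  72.7341   0.1325 105.5777] F [-0.1839 -0.3685 -3.2907] w 0.01597738878611507
shift [ -5.2073   3.4528 222.7982] rot [-0.1949 -0.0829  0.1791]
```

Emit:
drive_tool --rows '[0,0,30,0,0,0,0,0,0,65,0,0,0,0,0,0,100,0,0,0,0,0,0,135,0,0,0,0,0,0,165,0,0,0,0,0,0,190,0,0,0,0,0,0,208,0,0,0,0,0,0,216,0,0,0,0,0,0,216,0,0,0,0,0,0,216,0,0,0,0]'

```text
time: 9.22
ee_pos: [0.6379, 0.1451, 0.0403]
tcp_rot: [[0.159, 0.987, -0.001], [0.987, -0.159, -0.0], [-0.0, -0.001, -1.0]]
force: [0.7, 0.3, -3.8]
grip_width: 0.0161
```

```bash
 python3 plan.py 0.638 0.145 0.030 81
```

```text
t 9.2167 pos [0.6379 0.1451 0.0403] q [  6.3604  37.7123  -5.9935  46.3409  -0.0039 105.5144] F [ 0.7204  0.334  -3.8438] w 0.016065934673814102
shift [-0.1218  0.115  10.269 ] rot [-0.044   0.0162 -0.154 ]
```

Emit:
drive_tool --rows '[0,0,4,0,0,0,0,0,0,8,0,0,0,0,0,0,10.5,0,0,0,0,0,0,10.5,0,0,0,0]'

```text
time: 9.55
ee_pos: [0.6381, 0.1454, 0.0299]
tcp_rot: [[0.159, 0.987, 0.0], [0.987, -0.159, 0.0], [0.0, 0.0, -1.0]]
force: [-0.4, 1.3, -3.8]
grip_width: 0.0155
```

Emit:
drive_tool --rows '[0,0,0,0,0,0,0.4,0,0,0,0,0,0,0.8,0,0,0,0,0,0,1,0,0,0,0,0,0,1,0,0,-20,0,0,0,1,0,0,-60,0,0,0,1,0,0,-100,0,0,0,1,0,0,-140,0,0,0,1,0,0,-180,0,0,0,1,0,0,-220,0,0,0,1]'

```text
time: 10.38
ee_pos: [0.638, 0.1454, 0.2526]
tcp_rot: [[0.159, 0.987, 0.001], [0.987, -0.159, 0.0], [0.0, 0.001, -1.0]]
force: [1.0, -0.3, 0.7]
grip_width: 0.0851
```

```bash
 python3 plan.py 0.667 -0.121 0.38 101; cat > c.py <<'E'
from h import *
im,d=imaging.camera('top'); P=cloud('top',d)
for th in('cover_grip','basket_grip','basket_pin'):
    for r in imaging.landmark_of('top',th)[:3]:
        u,v=r['point'][0]*512,r['point'][1]*384; print(th,r['confidence'],u,v,P[int(v),int(u)])
E
python3 c.py
```

```text
t 10.3833 pos [0.638  0.1454 0.2526] q [  6.3786  29.001   11.196   72.1275   0.0027 105.5154] F [ 1.0019 -0.2645  0.7099] w 0.08508026708349507
shift [-258.3544   71.1142 -127.4625] rot [  0.0673  -0.0092 -20.1368]
basket_grip 0.93 296.704 141.3888 [ 0.6592 -0.1099  0.1351]
basket_grip 0.38 338.2784 221.99039999999997 [ 0.4325 -0.2564  0.0064]
basket_pin 0.94 271.3088 146.6112 [ 0.64   -0.0355  0.1503]
```

Emit:
drive_tool --rows '[-30,8,-15,0,0,-4,1,-65,18,-40,0,0,-9,1,-103,28,-60,0,0,-14,1,-140,38,-80,0,0,-19,1,-178,49,-100,0,0,-20,1,-215,59,-108,0,0,-20,1,-245,67,-108,0,0,-20,1,-258,71,-108,0,0,-20,1,-258,71,-108,0,0,-20,1,-258,71,-108,0,0,-20,1]'

```text
time: 11.42
ee_pos: [0.6667, -0.1211, 0.3555]
tcp_rot: [[-0.187, 0.982, -0.003], [0.982, 0.187, 0.002], [0.002, -0.003, -1.0]]
force: [0.5, 1.0, 0.6]
grip_width: 0.0857
```

```bash
python3 wl.py w3 basket_grip basket_pin saddle_mid; python3 plan.py 0.667 -0.121 0.1 100
```

```text
11.4167 [ 0.6667 -0.1211  0.3555] [-16.5502  32.4824  31.5933  89.3291   0.0381  62.6864]
basket_grip 0.55 255 153 [ 0.6662 -0.1173  0.1355]
basket_grip 0.26 97 130 [ 0.4417 -0.1466  0.0326]
basket_pin 0.67 255 82 [ 0.6514 -0.0398  0.0543]
saddle_mid 0.8 255 151 [ 0.6654 -0.1149  0.1351]
t 11.6167 pos [ 0.6671 -0.1188  0.3574] q [-16.3421  32.3481  31.6397  89.3548   0.0161  62.6737] F [-0.8576  0.497  -0.079 ] w 0.08550009448800606
shift [ -2.3313  -0.2814 257.4038] rot [-0.0492 -0.0429  0.9841]
```

View pics/w3.png

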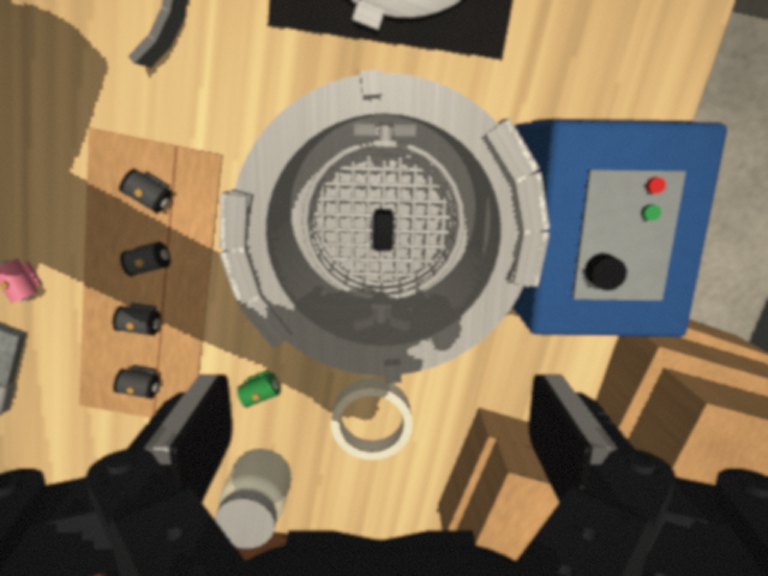

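The basket block is at (255,153) native, with pins in the saddles at (255,88) and (255,211). All four cylinders are dark and lie on the sheet.

```bash
cat > f3.py <<'E'
from h import *
import pickle,sys
im,d,c=pickle.load(open(sys.argv[1]+'.pkl','rb')); P=cloud('wrist',d,c); ok=d>0
rect=lambda m: cv2.minAreaRect((P[m][:,:2]*1000).astype(np.float32))
r=np.hypot(P[...,0]-.667,P[...,1]+.121)
m=ok&(r<.035)&(P[...,2]>.125); print('block',m.sum(),rect(m),np.median(P[m][:,2]),np.ptp(P[m],axis=0))
m=ok&(r>.06)&(r<.083)&(P[...,2]>.105)&(P[...,2]<.145)
n,l,st,ce=cv2.connectedComponentsWithStats(m.astype(np.uint8))
for k in range(1,n):
    if st[k,4]>30: print('saddle',st[k],P[l==k].mean(0),P[l==k].min(0),P[l==k].max(0))
# flange inner edge circle
from scipy.optimize import least_squares
m=ok&(r<.13)&(P[...,2]>.146)&(P[...,2]<.153); q=P[m][:,:2]
ang=np.arctan2(q[:,1]+.121,q[:,0]-.667); rr=np.hypot(q[:,0]-.667,q[:,1]+.121)
E=[];O=[]
for a in np.arange(-np.pi,np.pi,.1):
    s=(ang>=a)&(ang<a+.1)
    if s.sum()>5: E.append(q[s][np.argmin(rr[s])]);O.append(q[s][np.argmax(rr[s])])
for E in(np.array(E),np.array(O)):
    f=least_squares(lambda p:np.hypot(E[:,0]-p[0],E[:,1]-p[1])-p[2],[.667,-.121,.09],loss='soft_l1',f_scale=.002); print('circle',f.x)
h=ok&(r<.125)&(r>.097)&(P[...,2]>.1615)&(P[...,2]<.17); q=P[h]; an=np.degrees(np.arctan2(q[:,1]+.1205,q[:,0]-.667))
for s in(an[(an>-40)&(an<90)],(an[(an>90)|(an<-80)])%360): print('hook',np.percentile(s,[0.5,99.5]))
E
python3 f3.py w3
```

```text
block 8266 ((666.6148681640625, -117.95747375488281), (61.02607727050781, 33.18162155151367), 10.799077033996582) 0.45854402395346805 [0.0601 0.0375 0.3428]
saddle [236  82  41  16 397] [ 0.6544 -0.0469  0.123 ] [ 0.6313 -0.0578  0.1056] [ 0.6758 -0.0384  0.1358]
saddle [236 199  37  22 402] [ 0.6791 -0.1915  0.1215] [ 0.6574 -0.2029  0.1051] [ 0.7024 -0.1803  0.1351]
circle [ 0.6668 -0.1198  0.0866]
circle [ 0.6669 -0.1201  0.112 ]
hook [-6.1404 56.6505]
hook [102.1286 235.9352]
```

```bash
sed -i "s/(P\[...,2\]>.125); print/(P[...,2]>.128)\&(P[...,2]<.142); print/" f3.py; python3 f3.py w3 | head -1;python3 plan.py 0.6669 -0.120 0.102 100
```

```text
block 350 ((667.1068115234375, -119.33161926269531), (15.104578018188477, 30.28333854675293), 10.568567276000977) 0.13509259534226742 [0.0187 0.0301 0.0081]
t 11.6167 pos [ 0.6671 -0.1188  0.3574] q [-16.3421  32.3481  31.6397  89.3548   0.0161  62.6737] F [-0.8576  0.497  -0.079 ] w 0.08550009448800606
shift [ -1.3291  -0.1907 255.4045] rot [-0.0492 -0.0429  0.9841]
```

Emit:
drive_tool --rows '[0,0,40,0,0,0.5,0.7,0,0,80,0,0,1,0.5,0,0,120,0,0,1,0.5,0,0,155,0,0,1,0.5,0,0,175,0,0,1,0.5,0,0,175,0,0,1,0.5,0,0,175,0,0,1,0.5]'

```text
time: 12.2
ee_pos: [0.6665, -0.1191, 0.1823]
tcp_rot: [[-0.173, 0.985, -0.002], [0.985, 0.173, 0.001], [0.001, -0.002, -1.0]]
force: [-0.0, 0.2, 1.0]
grip_width: 0.0428
```

```bash
python3 plan.py 0.667 -0.1195 0.102 100
```

```text
t 12.2 pos [ 0.6665 -0.1191  0.1823] q [-16.3767  33.4955   8.5562  65.1938   0.0071  63.665 ] F [-0.025   0.1713  1.0344] w 0.04280966597927053
shift [-0.539   0.5482 80.3364] rot [-0.1161 -0.0654 -0.0417]
```

Emit:
drive_tool --grip_force 50 --rows '[-0.5,0.5,25,0,0,0,0.5,-0.5,0.5,50,0,0,0,0.5,-0.5,0.5,70,0,0,0,0.5,-0.5,0.5,80,0,0,0,0.5,-0.5,0.5,80,0,0,0,0.4,-0.5,0.5,80,0,0,0,0.3,-0.5,0.5,80,0,0,0,0.2,-0.5,0.5,80,0,0,0,0.1,-0.5,0.5,80,0,0,0,0,-0.5,0.5,80,0,0,0,0]'

```text
time: 13.03
ee_pos: [0.6693, -0.1214, 0.1055]
tcp_rot: [[-0.171, 0.985, 0.004], [0.985, 0.171, -0.001], [-0.002, 0.004, -1.0]]
force: [-1.6, 0.9, 6.4]
grip_width: 0.014
```

Emit:
drive_tool --rows '[0,0,0,0,0,0,0,0,0,0,0,0,0,0,0,0,0,0,0,0,0]'

```text
time: 13.28
ee_pos: [0.6693, -0.1214, 0.1055]
tcp_rot: [[-0.171, 0.985, 0.004], [0.985, 0.171, -0.001], [-0.002, 0.004, -1.0]]
force: [-1.2, 0.8, 6.8]
grip_width: 0.0141
```

Emit:
drive_tool --rows '[0,0,-4,0,0,0,0,0,0,-9,0,0,0,0,0,0,-15,0,0,0,0,0,0,-22,0,0,0,0,0,0,-30,0,0,0,0,0,0,-38,0,0,0,0,0,0,-46,0,0,0,0,0,0,-54,0,0,0,0,0,0,-60,0,0,0,0,0,0,-60,0,0,0,0]'

```text
time: 14.12
ee_pos: [0.6689, -0.1213, 0.1649]
tcp_rot: [[-0.171, 0.985, 0.003], [0.985, 0.171, -0.001], [-0.001, 0.003, -1.0]]
force: [-0.0, 0.0, -3.8]
grip_width: 0.0141
```

```bash
python3 plan.py 0.667 -0.1195 0.262 100
```

```text
t 14.1167 pos [ 0.6689 -0.1213  0.1649] q [-16.4971  34.0996   7.0402  62.7723   0.0005  63.6406] F [-0.0173  0.0008 -3.8228] w 0.014147581813070425
shift [  1.9966  -1.275  -97.0564] rot [ 0.1509  0.0744 -0.1377]
```

Emit:
drive_tool --rows '[0,0,-12,0,0,0,0,0,0,-28,0,0,0,0,0,0,-48,0,0,0,0,0,0,-70,0,0,0,0,0,0,-90,0,0,0,0,0,0,-103,0,0,0,0,0,0,-110,0,0,0,0,0,0,-110,0,0,0,0,0,0,-110,0,0,0,0]'

```text
time: 14.87
ee_pos: [0.6677, -0.121, 0.2723]
tcp_rot: [[-0.171, 0.985, -0.0], [0.985, 0.171, 0.0], [0.0, -0.0, -1.0]]
force: [-0.1, -0.2, -4.8]
grip_width: 0.0144
```

```bash
python3 plan.py 0.4375 0.223 0.275 100
```

```text
t 14.8667 pos [ 0.6677 -0.121   0.2723] q [-16.4981  31.8441  18.6852  76.8708   0.      63.6433] F [-0.0656 -0.1646 -4.8176] w 0.014365438907306696
shift [ 378.3325 -167.9047   -2.58  ] rot [-0.0266 -0.0132 -0.1414]
```

Emit:
drive_tool --rows '[8,-4,0,0,0,0,0,25,-11,0,0,0,0,0,50,-22,0,0,0,0,0,80,-35,0,0,0,0,0,110,-49,0,0,0,0,0,140,-62,0,0,0,0,0,170,-75,0,0,0,0,0,195,-86,0,0,0,0,0,210,-93,0,0,0,0,0,215,-95,0,0,0,0,0]'

```text
time: 15.7
ee_pos: [0.5348, 0.0769, 0.2722]
tcp_rot: [[-0.174, 0.985, -0.002], [0.985, 0.174, 0.001], [0.001, -0.002, -1.0]]
force: [0.7, 0.1, -3.6]
grip_width: 0.0144
```

Emit:
drive_tool --rows '[8,-4,0,0,0,0,0,25,-11,0,0,0,0,0,50,-22,0,0,0,0,0,80,-35,0,0,0,0,0,110,-50,0,0,0,0,0,135,-61,0,0,0,0,0,152,-69,0,0,0,0,0,160,-73,0,0,0,0,0,160,-73,0,0,0,0,0,160,-73,0,0,0,0,0]'

```text
time: 16.53
ee_pos: [0.4388, 0.2191, 0.2727]
tcp_rot: [[-0.171, 0.985, 0.001], [0.985, 0.171, -0.001], [-0.001, 0.001, -1.0]]
force: [0.2, -0.5, -4.4]
grip_width: 0.0142
```

```bash
python3 plan.py 0.4375 0.223 0.0565 100
```

```text
t 16.5333 pos [0.4388 0.2191 0.2727] q [ 17.9407  10.2062 -12.8066  66.9675  -0.0656  98.0933] F [ 0.1551 -0.5494 -4.4409] w 0.01418794020457363
shift [  4.3502  -0.764  216.2436] rot [ 0.0286  0.0623 -0.1526]
```

Emit:
drive_tool --rows '[4,-1,15,0,0,0,0,4,-1,40,0,0,0,0,4,-1,70,0,0,0,0,4,-1,105,0,0,0,0,4,-1,140,0,0,0,0,4,-1,170,0,0,0,0,4,-1,188,0,0,0,0,4,-1,198,0,0,0,0,4,-1,202,0,0,0,0,4,-1,202,0,0,0,0]'

```text
time: 17.37
ee_pos: [0.4371, 0.2226, 0.0705]
tcp_rot: [[-0.17, 0.985, -0.0], [0.985, 0.17, -0.0], [-0.0, -0.0, -1.0]]
force: [-0.3, 0.4, -4.2]
grip_width: 0.014
```

Emit:
drive_tool --rows '[0,0,2,0,0,0,0,0,0,5,0,0,0,0,0,0,8,0,0,0,0,0,0,10,0,0,0,0,0,0,11.5,0,0,0,0,0,0,11.5,0,0,0,0,0,0,11.5,0,0,0,0]'

```text
time: 17.95
ee_pos: [0.4366, 0.2235, 0.0596]
tcp_rot: [[-0.171, 0.985, 0.0], [0.985, 0.171, 0.0], [0.0, 0.001, -1.0]]
force: [-0.0, -0.7, -3.3]
grip_width: 0.0143
```

Still carrying its weight, so I'll go a little lower.

Emit:
drive_tool --rows '[0,0,1,0,0,0,0,0,0,2,0,0,0,0,0,0,2,0,0,0,0]'

```text
time: 18.2
ee_pos: [0.4358, 0.2235, 0.0587]
tcp_rot: [[-0.172, 0.985, -0.0], [0.985, 0.172, 0.0], [0.0, -0.0, -1.0]]
force: [-6.7, -1.9, 13.7]
grip_width: 0.0143
```

Emit:
drive_tool --rows '[0,0,-0.5,0,0,0,0.15,0,0,-0.5,0,0,0,0.3,0,0,-0.5,0,0,0,0.5,0,0,-0.5,0,0,0,0.5,0,0,-10,0,0,0,0.5,0,0,-40,0,0,0,0.5,0,0,-80,0,0,0,0.5,0,0,-120,0,0,0,0.5,0,0,-160,0,0,0,0.5,0,0,-200,0,0,0,0.7]'

```text
time: 19.03
ee_pos: [0.4361, 0.2233, 0.2601]
tcp_rot: [[-0.171, 0.985, 0.001], [0.985, 0.171, 0.0], [0.0, 0.001, -1.0]]
force: [2.0, -0.1, -0.7]
grip_width: 0.0537
```

```bash
cat > cyl.py <<'E'
from h import *
import pickle
im,d,c=pickle.load(open('w3.pkl','rb')); P=cloud('wrist',d,c)
hsv=cv2.cvtColor(im,cv2.COLOR_RGB2HSV)
m=(d>0)&(np.abs(P[...,0]-.435)<.07)&(np.abs(P[...,1]+.25)<.17)&(P[...,2]>.010)&(P[...,2]<.04)&(im.max(-1)<110)
n,l,st,ce=cv2.connectedComponentsWithStats(m.astype(np.uint8))
for k in range(1,n):
    if st[k,4]>60:
        Q=P[l==k]; T=Q[Q[:,2]>Q[:,2].max()-.012]
        print(st[k],ce[k],'rect',cv2.minAreaRect((Q[:,:2]*1000).astype(np.float32)),'top',cv2.minAreaRect((T[:,:2]*1000).astype(np.float32)),Q[:,2].max())
E
python3 cyl.py; python3 wl.py w4 basket_grip; python3 plan.py 0.435 -0.25 0.28 100
```

```text
[ 80 113  35  29 522] [ 96.9349 126.4885] rect ((438.1636047363281, -143.71949768066406), (24.826892852783203, 40.80923080444336), 67.60530853271484) top ((437.8036804199219, -143.50062561035156), (24.13190460205078, 39.96381378173828), 67.83775329589844) 0.03428755149015718
[ 80 161  34  23 545] [ 96.3339 172.5229] rect ((440.99847412109375, -212.1556396484375), (43.10847473144531, 26.2277774810791), 24.716333389282227) top ((440.8143615722656, -212.32467651367188), (42.39209747314453, 24.014020919799805), 23.669511795043945) 0.03692686405540071
[ 75 204  32  19 450] [ 91.2978 212.7978] rect ((436.0922546386719, -279.5777893066406), (24.023229598999023, 42.40338134765625), 89.47090148925781) top ((436.155517578125, -279.4916076660156), (22.33670997619629, 41.27737808227539), 89.43565368652344) 0.03492774410660242
[ 76 246  31  19 414] [ 90.8937 254.6836] rect ((439.9422302246094, -351.9048767089844), (24.36840057373047, 42.037742614746094), 81.76032257080078) top ((439.0120544433594, -352.94476318359375), (24.227476119995117, 39.53978729248047), 87.75421905517578) 0.034336784143325805
19.0333 [0.4361 0.2233 0.2601] [ 18.4745  10.4586 -14.338   65.1631  -0.0008  98.6165]
basket_grip 0.67 253 159 [0.4336 0.2287 0.088 ]
basket_grip 0.51 252 148 [0.4307 0.2395 0.0869]
t 19.1333 pos [0.4402 0.2247 0.2649] q [ 18.4791  10.2323 -13.9202  65.1332  -0.0011  98.6169] F [1.3899 0.4031 0.019 ] w 0.0599896036336232
shift [-466.7675  -86.2194  -16.999 ] rot [ 0.7065 -0.1051 -0.1378]
```

View pics/w4.png

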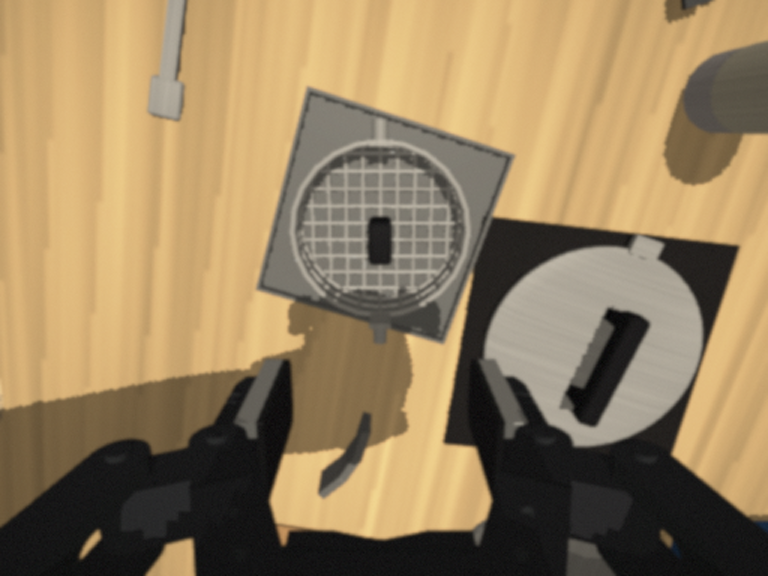

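The basket stands upright in the tray, with its block at (252,160), and the cover lies on the mat. Now over to the sheet.

```bash
python3 plan.py 0.40 -0.25 0.30 160
```

```text
t 19.1333 pos [0.4402 0.2247 0.2649] q [ 18.4791  10.2323 -13.9202  65.1332  -0.0011  98.6169] F [1.3899 0.4031 0.019 ] w 0.0599896036336232
shift [-460.7354 -120.4531  -37.4115] rot [  0.6959   0.2747 -60.137 ]
```

Emit:
drive_tool --rows '[-20,-5,-15,0,0,-6,0.7,-55,-15,-30,0,0,-13,0.7,-93,-25,-37,0,0,-20,0.7,-131,-35,-37,0,0,-27,0.7,-169,-45,-37,0,0,-34,0.7,-207,-55,-37,0,0,-41,0.7,-245,-65,-37,0,0,-48,0.7,-283,-75,-37,0,0,-55,0.7,-321,-85,-37,0,0,-60,0.7,-358,-95,-37,0,0,-60,0.7]'

```text
time: 19.97
ee_pos: [0.4073, -0.1094, 0.2946]
tcp_rot: [[-0.937, 0.349, 0.0], [0.349, 0.937, 0.0], [-0.0, 0.0, -1.0]]
force: [0.5, -1.2, -0.4]
grip_width: 0.0601
```

```bash
python3 plan.py 0.40 -0.25 0.30 160
```

```text
t 19.9667 pos [ 0.4073 -0.1094  0.2946] q [-25.0969   2.0455 -18.9243  69.0127   0.0166  -4.6965] F [ 0.4666 -1.2144 -0.4385] w 0.06005319172281054
shift [ -42.1657 -134.3344   -5.3719] rot [ 0.0151  0.0188 -0.4004]
```

Emit:
drive_tool --rows '[-12,-38,0,0,0,0,0.7,-24,-76,0,0,0,0,0.7,-35,-110,0,0,0,0,0.7,-42,-130,0,0,0,0,0.7,-42,-134,0,0,0,0,0.7,-42,-134,0,0,0,0,0.7,-42,-134,0,0,0,0,0.7,-42,-134,0,0,0,0,0.7]'

```text
time: 20.63
ee_pos: [0.3997, -0.247, 0.2944]
tcp_rot: [[-0.936, 0.352, -0.0], [0.352, 0.936, 0.001], [0.0, 0.001, -1.0]]
force: [-0.3, 0.7, -0.9]
grip_width: 0.06
```

```bash
python3 wl.py w5 cyl1_mid; sed -i "s/'w3.pkl'/__import__('sys').argv[1]+'.pkl'/" cyl.py; python3 cyl.py w5; python3 plan.py 0.435 -0.25 0.2 157
```

```text
20.6333 [ 0.3997 -0.247   0.2944] [-40.742    7.4714 -12.9455  69.6143   0.0215 -20.1035]
cyl1_mid 0.66 189 203 [ 0.4365 -0.3519  0.0338]
[325 130  24  33 584] [336.25   146.1798] rect ((434.611328125, -144.70228576660156), (24.332447052001953, 40.31757354736328), 67.51074981689453) top ((434.52899169921875, -144.39857482910156), (24.313892364501953, 39.844966888427734), 66.67691802978516) 0.034372883925866154
[271 151  34  33 575] [287.7583 166.92  ] rect ((438.5007629394531, -213.2348175048828), (41.322078704833984, 25.24752426147461), 24.842588424682617) top ((438.6913146972656, -213.015380859375), (40.79262161254883, 25.002925872802734), 24.82964324951172) 0.03519325337582401
[224 164  29  34 583] [237.9846 180.5352] rect ((432.86126708984375, -281.05548095703125), (41.089115142822266, 25.75467300415039), 1.9081673622131348) top ((433.6842041015625, -281.01904296875), (39.40026092529297, 24.524497985839844), 2.2188947200775146) 0.03658080918061862
[175 185  28  34 570] [188.793  201.3842] rect ((436.4824523925781, -354.5881042480469), (25.69271469116211, 40.89358901977539), 88.2459487915039) top ((436.6729431152344, -354.7963562011719), (25.37744903564453, 40.44877624511719), 88.07320404052734) 0.035757602369133314
t 20.7333 pos [ 0.4    -0.2471  0.2946] q [-40.7179   7.4635 -12.9323  69.5993   0.0123 -20.1122] F [0.3103 0.1685 0.7056] w 0.059974229777095364
shift [-33.7917   9.5565  94.6084] rot [0.01   0.0086 2.3943]
```

View pics/w5.png

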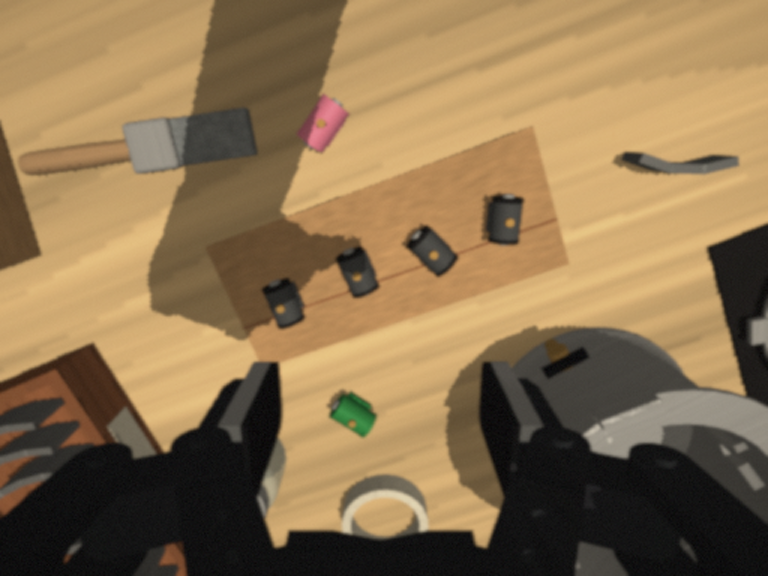

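The crop confirms four dark cylinders at (336,146), (288,167), (238,180) and (189,201). The green one at (236,276) and the pink one at (216,83) are off the sheet. I'll fetch C1 first.

```bash
python3 plan.py 0.435 -0.144 0.06 157.5
```

```text
t 20.7333 pos [ 0.4    -0.2471  0.2946] q [-40.7179   7.4635 -12.9323  69.5993   0.0123 -20.1122] F [0.3103 0.1685 0.7056] w 0.059974229777095364
shift [  3.535  108.751  234.6197] rot [0.01   0.0087 1.8943]
```

Emit:
drive_tool --rows '[1,30,20,0,0,1,0.6,3,60,45,0,0,2,0.6,3,85,75,0,0,2,0.6,3.5,103,110,0,0,2,0.6,3.5,108,145,0,0,2,0.6,3.5,108.5,180,0,0,2,0.6,3.5,108.5,210,0,0,2,0.6,3.5,108.5,230,0,0,2,0.6,3.5,108.5,234,0,0,2,0.6,3.5,108.5,234,0,0,2,0.6]'

```text
time: 21.57
ee_pos: [0.4339, -0.1443, 0.0596]
tcp_rot: [[-0.923, 0.385, -0.003], [0.385, 0.923, 0.001], [0.003, 0.0, -1.0]]
force: [0.6, -0.0, -0.3]
grip_width: 0.0511
```

```bash
python3 plan.py 0.435 -0.144 0.0055 157.5
```

```text
t 21.5667 pos [ 0.4339 -0.1443  0.0596] q [-27.6585  18.8568 -35.9449  35.3676   0.0027  -5.0225] F [ 0.5717 -0.0369 -0.3309] w 0.05107983334750888
shift [-1.0656  0.6738 54.0942] rot [ 0.0177 -0.1684 -0.136 ]
```

Emit:
drive_tool --grip_force 40 --rows '[-1,0.5,25,0,0,0,0.6,-1,0.5,42,0,0,0,0.6,-1,0.5,50,0,0,0,0.6,-1,0.5,54,0,0,0,0.6,-1,0.5,54,0,0,0,0.4,-1,0.5,54,0,0,0,0,-1,0.5,54,0,0,0,0,-1,0.5,54,0,0,0,0,-1,0.5,54,0,0,0,0]'

```text
time: 22.32
ee_pos: [0.4392, -0.1472, 0.0098]
tcp_rot: [[-0.922, 0.386, 0.006], [0.386, 0.922, -0.003], [-0.007, -0.001, -1.0]]
force: [-2.6, 1.2, 23.5]
grip_width: 0.0002
```

Emit:
drive_tool --rows '[0,0,-15,0,0,0,0,0,0,-45,0,0,0,0,0,0,-85,0,0,0,0,0,0,-125,0,0,0,0,0,0,-150,0,0,0,0,0,0,-160,0,0,0,0]'

```text
time: 22.82
ee_pos: [0.4385, -0.1468, 0.1716]
tcp_rot: [[-0.922, 0.386, 0.007], [0.386, 0.922, -0.004], [-0.008, -0.001, -1.0]]
force: [0.5, -0.2, -0.1]
grip_width: 0.0001
```

```bash
cat > bk.py <<'E'
from h import *
import pickle,sys
im,d,c=pickle.load(open(sys.argv[1]+'.pkl','rb')); P=cloud('wrist',d,c); ok=d>0
m=ok&(np.hypot(P[...,0]-.436,P[...,1]-.2235)<.035)&(P[...,2]>.08)&(P[...,2]<.1); print('block',m.sum(),cv2.minAreaRect((P[m][:,:2]*1000).astype(np.float32)),np.median(P[m][:,2]))
E
python3 bk.py w4; python3 plan.py 0.436 0.2235 0.165 190
```

```text
block 451 ((434.69171142578125, 225.78570556640625), (15.28169059753418, 29.93500328063965), 9.740665435791016) 0.08815262969706333
t 22.8167 pos [ 0.4385 -0.1468  0.1716] q [-27.6685  10.876  -27.341   51.3202   0.0002  -4.9545] F [ 0.5261 -0.246  -0.0912] w 7.144649193716266e-05
shift [145.3641 340.6276   5.1943] rot [ -0.1704   0.4372 -32.7138]
```

```bash
python3 wl.py w6 cyl1_mid; python3 cyl.py w6
```

```text
22.8167 [ 0.4385 -0.1468  0.1716] [-27.6685  10.876  -27.341   51.3202   0.0002  -4.9545]
cyl1_mid 0.57 65 244 [ 0.4349 -0.3474  0.0306]
[ 240  142   28   47 1078] [253.3562 165.3878] rect ((434.369384765625, -144.72689819335938), (25.176605224609375, 41.90681457519531), 66.89546966552734) top ((434.54779052734375, -144.39877319335938), (25.050893783569336, 41.49776840209961), 68.20233917236328) 0.034489666491784934
[ 168  172   48   47 1155] [191.7887 195.2113] rect ((439.6619873046875, -211.9005889892578), (44.17882537841797, 25.78487777709961), 24.620311737060547) top ((438.9263610839844, -212.7941131591797), (40.6052131652832, 24.847196578979492), 23.9964542388916) 0.03718201093648461
[ 105  192   45   48 1191] [127.2544 215.6003] rect ((434.2005615234375, -280.5546569824219), (43.84165954589844, 27.052288055419922), 2.6338770389556885) top ((433.7672424316406, -280.52783203125), (40.47184371948242, 23.973133087158203), 1.4057958126068115) 0.037187088415421905
[  43  222   45   46 1093] [ 66.4108 244.3422] rect ((436.5055236816406, -354.01068115234375), (26.1395263671875, 41.07656478881836), 88.84031677246094) top ((437.7066650390625, -353.4628601074219), (24.19415283203125, 38.81966781616211), 89.1519546508789) 0.034561484943180364
```

View pics/w6.png

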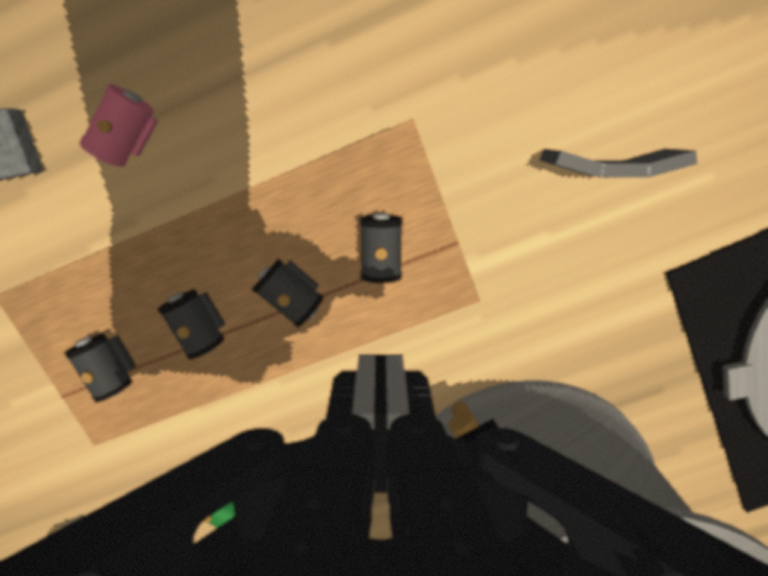

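```bash
python3 - <<'E'
from h import *
import pickle
im,d,c=pickle.load(open('w6.pkl','rb')); P=cloud('wrist',d,c)
p=np.array([.4385,-.1468,.1716]); print(w2px('wrist',p,c), w2px('wrist',p+[0,0,.019],c))
for v in (236,240,245,250,260,270,280): print(v,d[v,253],P[v,248],P[v,253])
s=monitor.read_state(); print(s['time'],s['ee_pos'])
for n in('w3','w4'):
    im,d,c=pickle.load(open(n+'.pkl','rb')); P=cloud('wrist',d,c)
    for v in (240,250,260,270,280,300): print(n,v,[P[v,u] for u in (140,150,160,170,180)])
E
```

```text
[252.5798 236.7842] [252.4624 253.8902]
236 0.15074442 [ 0.426  -0.1437  0.198 ] [ 0.4267 -0.1416  0.1983]
240 0.14747685 [ 0.4259 -0.1436  0.2022] [ 0.4269 -0.1417  0.2018]
245 0.1424019 [ 0.4259 -0.1435  0.2071] [ 0.4267 -0.1416  0.207 ]
250 0.13946185 [ 0.4258 -0.1434  0.2118] [ 0.4273 -0.1418  0.2103]
260 0.13096766 [ 0.4259 -0.1433  0.22  ] [ 0.4271 -0.1417  0.2191]
270 0.1221611 [ 0.4257 -0.1431  0.2277] [ 0.4262 -0.1413  0.228 ]
280 0.12048001 [ 0.4272 -0.1436  0.2317] [ 0.4285 -0.1423  0.2306]
22.9167 [ 0.438  -0.1466  0.1695]
w3 240 [array([ 0.5095, -0.3229,  0.0005]), array([ 0.5258, -0.3203, -0.0006]), array([ 0.5426, -0.3163,  0.0009]), array([ 0.559 , -0.3133,  0.0007]), array([ 0.5752, -0.3109, -0.0008])]
w3 250 [array([ 0.618 , -0.1183,  0.3954]), array([ 0.6215, -0.1185,  0.3935]), array([ 0.5442, -0.3358, -0.0011]), array([ 0.5617, -0.3299,  0.004 ]), array([ 0.58  , -0.3201,  0.0163])]
w3 260 [array([ 0.6209, -0.1171,  0.4049]), array([ 0.6223, -0.1224,  0.3947]), array([ 0.5514, -0.3397,  0.0244]), array([ 0.5681, -0.3342,  0.0285]), array([ 0.584 , -0.3309,  0.029
[... 924 characters left out ...]
w4 260 [array([ 0.3055,  0.042 , -0.0017]), array([ 0.3196,  0.0453, -0.0002]), array([0.3958, 0.2244, 0.3008]), array([0.4014, 0.23  , 0.3093]), array([0.4049, 0.23  , 0.3082])]
w4 270 [array([ 0.3069,  0.0269, -0.0006]), array([0.3943, 0.2246, 0.3096]), array([0.3981, 0.2253, 0.3097]), array([0.403 , 0.23  , 0.3162]), array([0.4064, 0.23  , 0.3151])]
w4 280 [array([0.3084, 0.0114, 0.0003]), array([0.3966, 0.2257, 0.3177]), array([0.4011, 0.2296, 0.3227]), array([0.4043, 0.2296, 0.3218]), array([0.407 , 0.2265, 0.3162])]
w4 300 [array([0.3983, 0.2302, 0.3357]), array([0.4013, 0.2306, 0.3356]), array([0.4043, 0.2312, 0.3357]), array([0.4057, 0.2243, 0.3256]), array([0.4082, 0.2201, 0.3189])]
```

The shut tips rest on the cylinder top while the TCP reads 23 mm lower. The wrist depth image agrees: the tips stand about 25 mm above the reported TCP. So the real tips are about 23 mm shorter than stated, and all grasps need to go about 23 mm deeper. I'll retry C1, descending in steps with force checks.

```bash
python3 plan.py 0.435 -0.144 0.0055 157.5; python3 - <<'E'
from h import *
import pickle
im,d,c=pickle.load(open('w6.pkl','rb')); P=cloud('wrist',d,c)
for v in (255,280,300,330,360,380): print(v,[P[v,u].round(3) for u in (60,130,180,210,253,300,380)])
E
```

```text
t 22.9167 pos [ 0.438  -0.1466  0.1695] q [-27.6724  11.0077 -27.51    51.1128   0.0001  -4.9564] F [-0.0056  0.1852  0.2515] w -0.0004042830436068194
shift [  4.8185   1.3125 163.9766] rot [-0.0326  0.368  -0.2159]
255 [array([ 0.443, -0.357,  0.032]), array([ 0.48 , -0.311,  0.001]), array([ 0.502, -0.261, -0.001]), array([ 0.515, -0.231, -0.001]), array([ 0.427, -0.141,  0.216]), array([ 0.553, -0.139, -0.001]), array([ 0.588, -0.057, -0.001])]
280 [array([ 0.477, -0.397,  0.003]), array([ 0.509, -0.327, -0.   ]), array([ 0.531, -0.275, -0.001]), array([ 0.544, -0.244, -0.001]), array([ 0.429, -0.142,  0.231]), array([ 0.557, -0.146,  0.039]), array([ 0.586, -0.073,  0.043])]
300 [array([ 0.501, -0.414,  0.   ]), array([ 0.532, -0.34 , -0.001]), array([ 0.416, -0.161,  0.248]), array([ 0.42 , -0.153,  0.248]), array([ 0.436, -0.145,  0.231]), array([ 0.431, -0.128,  0.247]), array([ 0.58 , -0.083,  0.077])]
330 [array([ 0.536, -0.437,  0.   ]), array([ 0.412, -0.171,  0.261]), array([ 0.424, -0.165,  0.25 ]), array([ 0.416, -0.148,  0.267]), array([ 0.625, -0.225, -0.   ]), array([ 0.425, -0.128,  0.267]), array([ 0.438, -0.109,  0.26 ])]
360 [array([ 0.407, -0.183,  0.272]), array([ 0.609, -0.383, -0.001]), array([ 0.414, -0.153,  0.276]), array([ 0.417, -0.147,  0.276]), array([ 0.427, -0.142,  0.268]), array([ 0.424, -0.129,  0.277]), array([ 0.444, -0.113,  0.264])]
380 [array([ 0.409, -0.18 ,  0.277]), array([ 0.425, -0.177,  0.264]), array([ 0.414, -0.152,  0.282]), array([ 0.417, -0.147,  0.281]), array([ 0.427, -0.141,  0.275]), array([ 0.425, -0.13 ,  0.281]), array([ 0.45 , -0.114,  0.265])]
```

Emit:
drive_tool --rows '[-1,3,0,0,0,0,0.6,-1,3,40,0,0,0,0.6,-1,3,80,0,0,0,0.6,-1,3,115,0,0,0,0.6,-1,3,140,0,0,0,0.6,-1,3,150,0,0,0,0.6,-1,3,155,0,0,0,0.6,-1,3,155,0,0,0,0.6]'

```text
time: 23.58
ee_pos: [0.4362, -0.1421, 0.0094]
tcp_rot: [[-0.922, 0.386, -0.004], [0.386, 0.922, 0.002], [0.005, 0.0, -1.0]]
force: [1.0, -0.2, 0.6]
grip_width: 0.0515
```

```bash
python3 plan.py 0.435 -0.144 -0.015 157.5
```

```text
t 23.5833 pos [ 0.4362 -0.1421  0.0094] q [-27.2748  23.7665 -38.367   28.13     0.0041  -4.5599] F [ 0.9803 -0.2085  0.5744] w 0.05148908971246327
shift [ 0.2855 -2.2568 24.3697] rot [ 0.0255 -0.2624 -0.2149]
```

Emit:
drive_tool --rows '[0,-2,5,0,0,0,0.6,0,-2,12,0,0,0,0.6,0,-2,18,0,0,0,0.6,0,-2,21,0,0,0,0.6,0,-2,21,0,0,0,0.6]'

```text
time: 24.0
ee_pos: [0.437, -0.1449, -0.0101]
tcp_rot: [[-0.922, 0.386, -0.001], [0.386, 0.922, 0.0], [0.001, 0.0, -1.0]]
force: [-1.2, 0.4, -0.1]
grip_width: 0.0512
```

Emit:
drive_tool --rows '[0,0,0,0,0,0,0.4,0,0,0,0,0,0,0.1,0,0,0,0,0,0,0,0,0,0,0,0,0,0,0,0,0,0,0,0,0,0,0,0,0,0,0,0]'

```text
time: 24.5
ee_pos: [0.4377, -0.1452, -0.0091]
tcp_rot: [[-0.922, 0.386, 0.001], [0.386, 0.922, -0.0], [-0.001, -0.0, -1.0]]
force: [-0.9, -0.1, 5.7]
grip_width: 0.0244
```

Emit:
drive_tool --rows '[0,0,-15,0,0,0,0,0,0,-45,0,0,0,0,0,0,-80,0,0,0,0,0,0,-115,0,0,0,0,0,0,-135,0,0,0,0,0,0,-140,0,0,0,0]'

```text
time: 25.0
ee_pos: [0.4397, -0.1462, 0.134]
tcp_rot: [[-0.922, 0.386, 0.006], [0.386, 0.922, -0.003], [-0.006, -0.0, -1.0]]
force: [0.3, 0.2, -1.6]
grip_width: 0.024
```

```bash
python3 plan.py 0.473 0.231 0.13 190
```

```text
t 25.0 pos [ 0.4397 -0.1462  0.134 ] q [-27.5295  13.323  -30.3511  45.9542   0.0047  -4.8197] F [ 0.2509  0.159  -1.6497] w 0.023980744000691688
shift [114.916  360.7717   3.098 ] rot [ -0.1317   0.353  -32.7096]
```

Emit:
drive_tool --rows '[5,15,0,0,0,-3,0,15,45,0,0,0,-7,0,26,80,0,0,0,-11,0,37,115,0,0,0,-15,0,48,150,0,0,0,-19,0,59,185,0,0,0,-23,0,70,220,0,0,0,-27,0,81,255,0,0,0,-31,0,92,290,0,0,0,-32.7,0,103,322,0,0,0,-32.7,0]'

```text
time: 25.83
ee_pos: [0.4659, 0.1938, 0.1291]
tcp_rot: [[-0.985, -0.175, -0.001], [-0.175, 0.985, -0.0], [0.001, 0.0, -1.0]]
force: [0.3, -0.5, -1.4]
grip_width: 0.0244
```

Emit:
drive_tool --rows '[14,20,0,0,0,0,0,24,34,0,0,0,0,0,24,34,0,0,0,0,0,24,34,0,0,0,0,0,24,34,0,0,0,0,0]'

```text
time: 26.25
ee_pos: [0.4373, 0.2206, 0.1298]
tcp_rot: [[-0.985, -0.173, -0.0], [-0.173, 0.985, -0.001], [0.0, -0.001, -1.0]]
force: [0.7, 0.2, -0.1]
grip_width: 0.0242
```

```bash
python3 plan.py 0.473 0.231 0.004 190
```

```text
t 26.25 pos [0.4373 0.2206 0.1298] q [ 18.15    16.5291 -26.6054  46.8974  -0.0253   8.1791] F [ 0.6543  0.2329 -0.0808] w 0.024179871982584904
shift [-37.0623   4.0781 125.7482] rot [-0.0296 -0.028  -0.0291]
```

Emit:
drive_tool --rows '[-20,2,0,0,0,0,0,-37,4,10,0,0,0,0,-37,4,40,0,0,0,0,-37,4,75,0,0,0,0,-37,4,105,0,0,0,0,-37,4,120,0,0,0,0,-37,4,125,0,0,0,0,-37,4,125,0,0,0,0]'

```text
time: 26.92
ee_pos: [0.4724, 0.2301, 0.0039]
tcp_rot: [[-0.985, -0.172, -0.003], [-0.172, 0.985, -0.001], [0.003, -0.001, -1.0]]
force: [0.7, -0.2, -1.2]
grip_width: 0.0243
```

Emit:
drive_tool --rows '[0,0,0,0,0,0,0.4,0,0,0,0,0,0,0.45,0,0,0,0,0,0,0.45,0,0,-20,0,0,0,0.45,0,0,-60,0,0,0,0.45,0,0,-100,0,0,0,0.6,0,0,-140,0,0,0,0.6,0,0,-150,0,0,0,0.6]'

```text
time: 27.58
ee_pos: [0.4769, 0.2329, 0.1631]
tcp_rot: [[-0.985, -0.174, 0.011], [-0.174, 0.985, 0.004], [-0.012, 0.002, -1.0]]
force: [0.7, 0.8, -0.1]
grip_width: 0.051
```

```bash
python3 plan.py 0.4395 -0.2127 0.14 204.8; python3 wl.py w7
```

```text
t 27.5833 pos [0.4769 0.2329 0.1631] q [ 18.0584  18.1708 -18.7854  52.3692  -0.0013   8.0604] F [ 0.7493  0.7903 -0.0606] w 0.05100485326888457
shift [ 114.4798 -432.377    21.0583] rot [  0.0065   0.6765 -14.8018]
27.5833 [0.4769 0.2329 0.1631] [ 18.0584  18.1708 -18.7854  52.3692  -0.0013   8.0604]
```

View pics/w7.png

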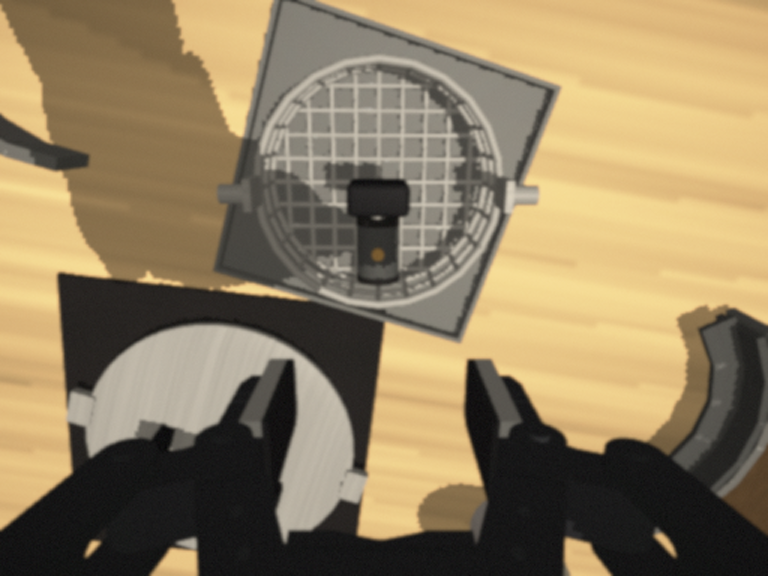

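C1 lies radially in the basket, at about (252,165) native. Now C2.

Emit:
drive_tool --rows '[6,-22,0,0,0,-2,0.6,16,-60,0,0,0,-4,0.6,26,-98,0,0,0,-6,0.6,36,-136,0,0,0,-8,0.6,46,-174,0,0,0,-10,0.6,56,-212,0,0,0,-12,0.6,66,-250,0,0,0,-14,0.6,76,-288,0,0,0,-15,0.6,86,-326,0,0,0,-15,0.6,96,-364,0,0,0,-15,0.6]'

```text
time: 28.47
ee_pos: [0.4409, -0.1455, 0.1555]
tcp_rot: [[-0.906, -0.422, 0.001], [-0.422, 0.906, -0.0], [-0.001, -0.001, -1.0]]
force: [0.4, -0.2, -1.2]
grip_width: 0.0511
```

```bash
python3 plan.py 0.4395 -0.2127 0.12 204.8
```

```text
t 28.4667 pos [ 0.4409 -0.1455  0.1555] q [-27.3861  12.3121 -28.097   49.5356   0.0052 -52.3715] F [ 0.3528 -0.2405 -1.1713] w 0.051124292402361333
shift [ 29.6926 -60.3007  35.5441] rot [-0.0406  0.038   0.1855]
```

Emit:
drive_tool --rows '[12,-25,0,0,0,0,0.6,24,-50,0,0,0,0,0.6,30,-60,0,0,0,0,0.6,30,-60,0,0,0,0,0.6,30,-60,0,0,0,0,0.6]'

```text
time: 28.88
ee_pos: [0.4392, -0.2104, 0.1551]
tcp_rot: [[-0.907, -0.421, -0.0], [-0.421, 0.907, 0.001], [-0.0, 0.001, -1.0]]
force: [-0.0, -0.0, -1.2]
grip_width: 0.0514
```

```bash
python3 wl.py w8; python3 cyl.py w8; python3 plan.py 0.4392 -0.2127 -0.011 204.8
```

```text
28.8833 [ 0.4392 -0.2104  0.1551] [-34.314   14.7251 -24.9174  50.3986   0.0363 -59.2403]
[  76   75   47   56 1721] [ 98.5183 102.7838] rect ((436.6404113769531, -354.3851623535156), (26.085878372192383, 41.8492317199707), 88.35460662841797) top ((437.8650817871094, -354.3627014160156), (24.350093841552734, 39.581825256347656), 88.8830795288086) 0.037839789096085895
[ 160  109   43   54 1484] [180.7123 135.4124] rect ((434.2826843261719, -281.12835693359375), (44.432369232177734, 26.52705192565918), 1.6680649518966675) top ((433.1624450683594, -280.886962890625), (41.39280700683594, 24.21302032470703), 2.041543483734131) 0.0373777073523395
[ 235  148   29   50 1245] [248.8129 172.1574] rect ((438.50384521484375, -213.38604736328125), (41.491580963134766, 25.61078643798828), 25.32945442199707) top ((438.5413818359375, -213.4165802001953), (41.39500045776367, 25.6112117767334), 25.47307777404785) 0.03438224687406179
t 28.9333 pos [ 0.4392 -0.2097  0.1551] q [-34.2398  14.7032 -24.9477  50.406    0.0334 -59.2431] F [ 0.1588  0.1223 -0.2195] w 0.051111260541725774
shift [  1.298   -2.9122 166.1358] rot [ 0.066  -0.0005  0.2033]
```

Emit:
drive_tool --rows '[0.5,-1,30,0,0,0,0.6,0.5,-1,68,0,0,0,0.6,0.5,-1,105,0,0,0,0.6,0.5,-1,130,0,0,0,0.6,0.5,-1,145,0,0,0,0.6,0.5,-1,158,0,0,0,0.6,0.5,-1,165,0,0,0,0.6,0.5,-1,165,0,0,0,0.6]'

```text
time: 29.6
ee_pos: [0.4386, -0.2098, -0.0108]
tcp_rot: [[-0.906, -0.424, -0.002], [-0.424, 0.906, 0.002], [0.001, 0.003, -1.0]]
force: [0.3, -0.3, 0.2]
grip_width: 0.0516
```

Emit:
drive_tool --rows '[0,0,0,0,0,0,0.4,0,0,0,0,0,0,0.1,0,0,0,0,0,0,0,0,0,0,0,0,0,0,0,0,0,0,0,0,0,0,0,-15,0,0,0,0,0,0,-50,0,0,0,0,0,0,-90,0,0,0,0,0,0,-125,0,0,0,0,0,0,-140,0,0,0,0]'

```text
time: 30.43
ee_pos: [0.4416, -0.2134, 0.1353]
tcp_rot: [[-0.906, -0.422, 0.005], [-0.422, 0.906, -0.004], [-0.003, -0.006, -1.0]]
force: [1.4, -0.8, -1.1]
grip_width: 0.0245
```

```bash
python3 plan.py 0.398 0.2176 0.13 190
```

```text
t 30.4333 pos [ 0.4416 -0.2134  0.1353] q [-34.4129  15.9309 -26.5282  47.1541  -0.0093 -59.3869] F [ 1.4356 -0.7696 -1.112 ] w 0.024493801894522736
shift [-142.4131  409.1155    3.3397] rot [-0.311  0.232 14.974]
```

Emit:
drive_tool --rows '[-6,18,0,0,0,2,0,-18,52,0,0,0,4,0,-31,88,0,0,0,6,0,-43,124,0,0,0,8,0,-56,160,0,0,0,10,0,-68,196,0,0,0,12,0,-81,232,0,0,0,14,0,-93,268,0,0,0,15,0,-106,304,0,0,0,15,0,-118,340,0,0,0,15,0]'

```text
time: 31.27
ee_pos: [0.4027, 0.1479, 0.1309]
tcp_rot: [[-0.985, -0.173, 0.001], [-0.173, 0.985, 0.0], [-0.001, -0.0, -1.0]]
force: [0.7, -0.1, -1.2]
grip_width: 0.0242
```

```bash
python3 plan.py 0.398 0.2176 0.13 190
```

```text
t 31.2667 pos [0.4027 0.1479 0.1309] q [ 10.2934  10.2904 -34.8736  44.7595  -0.012    0.3344] F [ 0.7207 -0.0934 -1.205 ] w 0.024193201552960817
shift [-7.4679 69.4936  0.8977] rot [-0.0116  0.0766 -0.041 ]
```

Emit:
drive_tool --rows '[-4,32,0,0,0,0,0,-7,60,0,0,0,0,0,-7,69,0,0,0,0,0,-7,69,30,0,0,0,0,-7,69,65,0,0,0,0,-7,69,95,0,0,0,0,-7,69,115,0,0,0,0,-7,69,126,0,0,0,0,-7,69,126,0,0,0,0,-7,69,126,0,0,0,0]'

```text
time: 32.1
ee_pos: [0.3975, 0.2147, 0.0042]
tcp_rot: [[-0.985, -0.173, -0.001], [-0.173, 0.985, -0.001], [0.001, -0.0, -1.0]]
force: [0.4, 0.1, 1.0]
grip_width: 0.0241
```

Emit:
drive_tool --rows '[0,0,0,0,0,0,0.4,0,0,0,0,0,0,0.45,0,0,0,0,0,0,0.45,0,0,-20,0,0,0,0.45,0,0,-60,0,0,0,0.45,0,0,-100,0,0,0,0.6,0,0,-140,0,0,0,0.6,0,0,-150,0,0,0,0.6]'

```text
time: 32.77
ee_pos: [0.4014, 0.2166, 0.1611]
tcp_rot: [[-0.985, -0.174, 0.01], [-0.174, 0.985, 0.003], [-0.01, 0.002, -1.0]]
force: [0.9, -0.0, 0.1]
grip_width: 0.0511
```

```bash
python3 plan.py 0.4335 -0.281 0.14 182
```

```text
t 32.7667 pos [0.4014 0.2166 0.1611] q [ 19.0712  10.7234 -29.2453  49.4441  -0.0017   9.0747] F [ 0.8805 -0.005   0.1292] w 0.051114190032230576
shift [  54.9742 -495.6847   19.7313] rot [0.1313 0.5729 7.9965]
```

Emit:
drive_tool --rows '[2,-22,0,0,0,1,0.6,7,-62,0,0,0,2,0.6,11,-102,0,0,0,3,0.6,16,-142,0,0,0,4,0.6,20,-182,0,0,0,5,0.6,24,-222,0,0,0,6,0.6,29,-262,0,0,0,7,0.6,33,-302,0,0,0,8,0.6,38,-342,0,0,0,8,0.6,42,-382,0,0,0,8,0.6]'

```text
time: 33.6
ee_pos: [0.4226, -0.1704, 0.1554]
tcp_rot: [[-0.999, -0.034, 0.002], [-0.034, 0.999, -0.001], [-0.002, -0.001, -1.0]]
force: [1.3, 0.5, 0.7]
grip_width: 0.0514
```

```bash
python3 plan.py 0.4335 -0.281 0.14 182
```

```text
t 33.6 pos [ 0.4226 -0.1704  0.1554] q [-31.2586  11.3876 -29.3176  49.181    0.0065 -33.2177] F [1.3202 0.4624 0.6688] w 0.05144595148802354
shift [  -7.0639 -110.8936   15.5497] rot [-0.0569  0.0987 -0.0409]
```

Emit:
drive_tool --rows '[-3,-35,0,0,0,0,0.6,-5,-70,0,0,0,0,0.6,-7,-100,0,0,0,0,0.6,-7,-111,0,0,0,0,0.6,-7,-111,0,0,0,0,0.6,-7,-111,0,0,0,0,0.6]'

```text
time: 34.1
ee_pos: [0.4333, -0.2786, 0.1546]
tcp_rot: [[-0.999, -0.034, 0.0], [-0.034, 0.999, 0.001], [-0.0, 0.001, -1.0]]
force: [-0.2, 0.2, 0.3]
grip_width: 0.0509
```

```bash
python3 wl.py w9; python3 cyl.py w9; python3 plan.py 0.4335 -0.281 -0.011 182
```

```text
34.1 [ 0.4333 -0.2786  0.1546] [-40.9759  17.5767 -21.0022  51.4429   0.0296 -42.9108]
[ 235  151   29   49 1279] [248.6833 175.4308] rect ((433.12652587890625, -281.6800537109375), (41.72774887084961, 25.03386878967285), 0.8990383744239807) top ((434.1902770996094, -281.4521789550781), (39.302982330322266, 23.54690933227539), 2.272923231124878) 0.03768996174126229
[ 153  152   31   50 1396] [167.8195 176.3818] rect ((436.76953125, -354.7378234863281), (26.145488739013672, 42.025291442871094), 89.03829956054688) top ((437.7711181640625, -354.8702087402344), (23.822694778442383, 39.936767578125), 88.43394470214844) 0.03704289090871389
t 34.15 pos [ 0.4331 -0.2778  0.1545] q [-40.9141  17.5458 -21.0571  51.4446   0.0268 -42.9127] F [0.1486 0.0823 0.2284] w 0.05125073534904026
shift [ -0.2874  -3.3652 165.5093] rot [ 0.052  -0.0165 -0.0014]
```

Emit:
drive_tool --rows '[0,-2,30,0,0,0,0.6,0,-2,68,0,0,0,0.6,0,-2,105,0,0,0,0.6,0,-2,130,0,0,0,0.6,0,-2,145,0,0,0,0.6,0,-2,158,0,0,0,0.6,0,-2,165,0,0,0,0.6,0,-2,165,0,0,0,0.6]'

```text
time: 34.82
ee_pos: [0.4328, -0.2786, -0.0116]
tcp_rot: [[-0.999, -0.036, -0.002], [-0.036, 0.999, 0.002], [0.002, 0.002, -1.0]]
force: [0.7, 0.0, 0.9]
grip_width: 0.0512
```

Emit:
drive_tool --rows '[0,0,0,0,0,0,0.4,0,0,0,0,0,0,0.1,0,0,0,0,0,0,0,0,0,0,0,0,0,0,0,0,0,0,0,0,0,0,0,-15,0,0,0,0,0,0,-50,0,0,0,0,0,0,-90,0,0,0,0,0,0,-125,0,0,0,0,0,0,-140,0,0,0,0]'

```text
time: 35.65
ee_pos: [0.4356, -0.2826, 0.1345]
tcp_rot: [[-0.999, -0.035, 0.005], [-0.035, 0.999, -0.005], [-0.005, -0.005, -1.0]]
force: [1.0, -0.6, -1.1]
grip_width: 0.0243
```

```bash
python3 plan.py 0.4424 0.1868 0.13 100;  python3 plan.py 0.4424 0.1868 0.13 182
```

```text
t 35.65 pos [ 0.4356 -0.2826  0.1345] q [-41.1213  18.8081 -22.4869  48.3002  -0.0055 -43.102 ] F [ 1.0321 -0.5815 -1.0531] w 0.024272555513128725
shift [-22.9925 468.9347   2.3669] rot [-0.0222  0.4409 81.9804]
t 35.65 pos [ 0.4356 -0.2826  0.1345] q [-41.1213  18.8081 -22.4869  48.3002  -0.0055 -43.102 ] F [ 1.0321 -0.5815 -1.0531] w 0.024272555513128725
shift [-22.9925 468.9347   2.3669] rot [-0.2806  0.2917 -0.0193]
```

Emit:
drive_tool --rows '[-1,15,0,0,0,6,0,-2,48,0,0,0,13,0,-4,84,0,0,0,20,0,-6,120,0,0,0,27,0,-8,156,0,0,0,34,0,-10,192,0,0,0,41,0,-12,228,0,0,0,48,0,-14,264,0,0,0,55,0,-16,300,0,0,0,62,0,-17,336,0,0,0,69,0]'

```text
time: 36.48
ee_pos: [0.4394, 0.0477, 0.13]
tcp_rot: [[-0.468, 0.884, 0.001], [0.884, 0.468, -0.0], [-0.001, 0.001, -1.0]]
force: [0.4, -0.5, -1.1]
grip_width: 0.0241
```

```bash
python3 plan.py 0.4424 0.1868 0.13 100
```

```text
t 36.4833 pos [0.4394 0.0477 0.13  ] q [ -3.3851  11.6754 -33.2418  45.0063  -0.0043  58.7338] F [ 0.3573 -0.4819 -1.0521] w 0.024135709574999893
shift [121.5297  67.7072  -0.0582] rot [ 0.0694  0.0331 17.8811]
```

Emit:
drive_tool --rows '[30,17,0,0,0,6,0,62,34,0,0,0,13,0,92,51,0,0,0,17.8,0,114,63,0,0,0,17.8,0,121.5,67.5,0,0,0,17.8,0,121.5,67.5,0,0,0,17.8,0]'

```text
time: 36.98
ee_pos: [0.4415, 0.1868, 0.1297]
tcp_rot: [[-0.184, 0.983, 0.001], [0.983, 0.184, 0.0], [0.0, 0.001, -1.0]]
force: [0.9, 0.5, -1.6]
grip_width: 0.0246
```

Emit:
drive_tool --rows '[0,0,30,0,0,0,0,0,0,65,0,0,0,0,0,0,95,0,0,0,0,0,0,115,0,0,0,0,0,0,125,0,0,0,0,0,0,125,0,0,0,0]'

```text
time: 37.48
ee_pos: [0.4398, 0.1834, 0.0027]
tcp_rot: [[-0.179, 0.984, -0.004], [0.984, 0.179, -0.002], [-0.001, -0.004, -1.0]]
force: [0.2, -0.0, -0.1]
grip_width: 0.0243
```

Emit:
drive_tool --rows '[0,0,0,0,0,0,0.4,0,0,0,0,0,0,0.45,0,0,0,0,0,0,0.45,0,0,-20,0,0,0,0.45,0,0,-60,0,0,0,0.45,0,0,-100,0,0,0,0.6,0,0,-140,0,0,0,0.6,0,0,-155,0,0,0,0.6]'

```text
time: 38.15
ee_pos: [0.4447, 0.186, 0.1662]
tcp_rot: [[-0.181, 0.983, 0.01], [0.984, 0.181, 0.002], [0.001, 0.01, -1.0]]
force: [1.0, 1.0, -0.2]
grip_width: 0.0513
```

```bash
python3 plan.py 0.4373 -0.354 0.14 178.5; python3 wl.py w10; python3 bk.py w10
```

```text
t 38.15 pos [0.4447 0.186  0.1662] q [ 13.9206  13.1267 -25.2913  51.0191  -0.0041  93.5033] F [ 0.9712  1.0363 -0.1641] w 0.051347353616690704
shift [-529.7992 -105.1826   24.8507] rot [  0.4929   0.3576 -78.0821]
38.15 [0.4447 0.186  0.1662] [ 13.9206  13.1267 -25.2913  51.0191  -0.0041  93.5033]
block 907 ((433.6011657714844, 225.39852905273438), (15.353402137756348, 30.162994384765625), 9.86264419555664) 0.08827846617620888
```

View pics/w10.png

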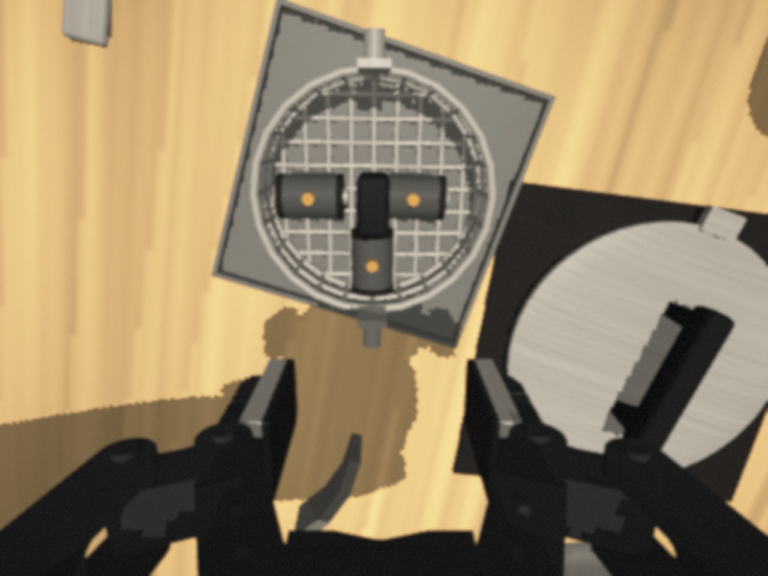

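Three cylinders lie neatly in the basket, at (205,133), (275,133) and (248,177), and the +y side is free. Now C4.

Emit:
drive_tool --rows '[-20,-4,0,0,0,-5,0.6,-58,-12,0,0,0,-11,0.6,-98,-20,0,0,0,-18,0.6,-138,-28,0,0,0,-25,0.6,-178,-36,0,0,0,-32,0.6,-218,-44,0,0,0,-39,0.6,-258,-52,0,0,0,-46,0.6,-298,-60,0,0,0,-53,0.6,-338,-68,0,0,0,-60,0.6,-378,-76,0,0,0,-67,0.6]'

```text
time: 39.03
ee_pos: [0.436, -0.1568, 0.1602]
tcp_rot: [[-0.94, 0.342, 0.002], [0.342, 0.94, -0.001], [-0.002, -0.0, -1.0]]
force: [0.7, -0.7, -0.1]
grip_width: 0.0512
```

```bash
python3 plan.py 0.4373 -0.354 0.14 178.5
```

```text
t 39.0333 pos [ 0.436  -0.1568  0.1602] q [-28.924   11.898  -27.8662  50.1294   0.0047  -8.939 ] F [ 0.673  -0.7301 -0.1344] w 0.051211410611942586
shift [ -68.5637 -184.87     20.3998] rot [ -0.0289   0.103  -18.485 ]
```

Emit:
drive_tool --rows '[-13,-35,0,0,0,-7,0.6,-26,-72,0,0,0,-14,0.6,-40,-108,0,0,0,-18.5,0.6,-53,-144,0,0,0,-18.5,0.6,-64,-174,0,0,0,-18.5,0.6,-68.5,-185,0,0,0,-18.5,0.6,-68.5,-185,0,0,0,-18.5,0.6,-68.5,-185,0,0,0,-18.5,0.6]'

```text
time: 39.7
ee_pos: [0.4359, -0.3522, 0.1595]
tcp_rot: [[-0.999, 0.032, 0.0], [0.032, 0.999, 0.001], [-0.0, 0.001, -1.0]]
force: [-1.2, -0.2, -0.5]
grip_width: 0.0513
```

```bash
python3 wl.py w11; python3 cyl.py w11; python3 plan.py 0.4373 -0.3545 -0.011 178.5
```

```text
39.7 [ 0.4359 -0.3522  0.1595] [-46.4975  21.8934 -13.8206  54.3055   0.0276 -44.6433]
[ 234  151   29   49 1244] [248.7098 175.34  ] rect ((436.4584045410156, -355.74139404296875), (25.500385284423828, 41.27617645263672), 88.7052001953125) top ((437.6666259765625, -355.28851318359375), (24.083080291748047, 38.8932991027832), 88.66646575927734) 0.03754247611750069
t 39.75 pos [ 0.4359 -0.3512  0.1595] q [-46.4282  21.8554 -13.8802  54.3127   0.0264 -44.6432] F [ 0.0457 -0.204  -0.0063] w 0.05139108303221879
shift [ -1.5402  -3.41   170.4639] rot [ 0.0527 -0.0156 -0.285 ]
```

Emit:
drive_tool --rows '[-1,-2.5,30,0,0,0,0.6,-1,-2.5,68,0,0,0,0.6,-1,-2.5,105,0,0,0,0.6,-1,-2.5,135,0,0,0,0.6,-1,-2.5,150,0,0,0,0.6,-1,-2.5,162,0,0,0,0.6,-1,-2.5,170,0,0,0,0.6,-1,-2.5,170,0,0,0,0.6]'

```text
time: 40.42
ee_pos: [0.4364, -0.3524, -0.0118]
tcp_rot: [[-1.0, 0.03, -0.002], [0.03, 1.0, 0.002], [0.002, 0.002, -1.0]]
force: [-0.3, 0.3, 0.9]
grip_width: 0.051
```

Emit:
drive_tool --rows '[0,0,0,0,0,0,0.4,0,0,0,0,0,0,0.1,0,0,0,0,0,0,0,0,0,0,0,0,0,0,0,0,0,0,0,0,0,0,0,-15,0,0,0,0,0,0,-50,0,0,0,0,0,0,-90,0,0,0,0,0,0,-125,0,0,0,0,0,0,-140,0,0,0,0]'

```text
time: 41.25
ee_pos: [0.4389, -0.3569, 0.1348]
tcp_rot: [[-0.999, 0.032, 0.005], [0.032, 0.999, -0.005], [-0.005, -0.005, -1.0]]
force: [0.3, -0.6, -1.2]
grip_width: 0.0244
```

```bash
python3 plan.py 0.4285 0.2625 0.13 100
```

```text
t 41.25 pos [ 0.4389 -0.3569  0.1348] q [-46.5876  23.3632 -15.4884  50.7351  -0.0054 -44.7735] F [ 0.2611 -0.5744 -1.2209] w 0.024419258729153966
shift [ 30.0163 618.7474   1.4196] rot [-0.05    0.4445 78.1855]
```

Emit:
drive_tool --rows '[1,18,0,0,0,4,0,3,54,0,0,0,9,0,5,91,0,0,0,14,0,6,128,0,0,0,19,0,8,165,0,0,0,24,0,10,202,0,0,0,29,0,12,239,0,0,0,34,0,13,276,0,0,0,39,0,15,313,0,0,0,44,0,17,350,0,0,0,49,0]'

```text
time: 42.08
ee_pos: [0.4309, -0.0029, 0.1299]
tcp_rot: [[-0.628, 0.778, 0.001], [0.778, 0.628, -0.0], [-0.001, 0.001, -1.0]]
force: [0.3, 0.4, -0.8]
grip_width: 0.0244
```

```bash
python3 plan.py 0.4285 0.2625 0.13 100
```

```text
t 42.0833 pos [ 0.4309 -0.0029  0.1299] q [-10.2238  10.5686 -34.6911  44.6726  -0.001   40.8675] F [ 0.3047  0.3641 -0.7909] w 0.024387593799471842
shift [208.0702 164.8331  -0.1634] rot [ 0.0558  0.0398 28.9086]
```

Emit:
drive_tool --rows '[29,23,0,0,0,5,0,58,46,0,0,0,10,0,87,69,0,0,0,15,0,116,92,0,0,0,20,0,145,115,0,0,0,25,0,174,138,0,0,0,29,0,197,156,0,0,0,29,0,208,165,0,0,0,29,0,208,165,0,0,0,29,0,208,165,0,0,0,29,0]'

```text
time: 42.92
ee_pos: [0.4273, 0.2613, 0.1295]
tcp_rot: [[-0.179, 0.984, 0.0], [0.984, 0.179, -0.001], [-0.001, 0.0, -1.0]]
force: [-0.9, 0.3, -1.3]
grip_width: 0.0243
```

```bash
python3 plan.py 0.4285 0.2622 0.004 100
```

```text
t 42.9167 pos [0.4273 0.2613 0.1295] q [ 23.017   17.6193 -25.082   47.3002  -0.0306 102.7284] F [-0.9495  0.2524 -1.2622] w 0.024291246525054055
shift [  0.7276   1.3054 125.4602] rot [0.0054 0.0302 0.2886]
```

Emit:
drive_tool --rows '[1,1,30,0,0,0,0,1,1,65,0,0,0,0,1,1,95,0,0,0,0,1,1,115,0,0,0,0,1,1,124,0,0,0,0,1,1,124,0,0,0,0,1,1,124,0,0,0,0.4,1,1,124,0,0,0,0.45,1,1,124,0,0,0,0.45,1,1,100,0,0,0,0.45]'

```text
time: 43.75
ee_pos: [0.4266, 0.2612, 0.0279]
tcp_rot: [[-0.177, 0.984, -0.004], [0.984, 0.177, -0.002], [-0.001, -0.004, -1.0]]
force: [0.0, -0.8, -1.3]
grip_width: 0.0384
```

Emit:
drive_tool --rows '[-5,0,-20,0,0,0,0.45,-10,0,-60,0,0,0,0.45,-20,0,-100,0,0,0,0.5,-35,0,-130,0,0,0,0.5,-37,0,-130,0,0,0,0.5,-37,0,-130,0,0,0,0.5]'

```text
time: 44.25
ee_pos: [0.4373, 0.2259, 0.1628]
tcp_rot: [[-0.176, 0.984, 0.007], [0.984, 0.176, 0.002], [0.001, 0.007, -1.0]]
force: [-0.0, 1.0, -0.0]
grip_width: 0.0427
```

```bash
python3 wl.py w12 basket_pin; python3 bk.py w12;python3 plan.py 0.435 0.225 0.034 100
```

```text
44.25 [0.4373 0.2259 0.1628] [ 18.726   14.4686 -24.0219  51.1     -0.0063  98.5988]
basket_pin 0.92 248 76 [0.4177 0.309  0.0018]
basket_pin 0.29 246 135 [0.4246 0.261  0.039 ]
block 824 ((433.2628479003906, 225.91297912597656), (15.061454772949219, 29.62332534790039), 10.13952922821045) 0.08825915921741469
t 44.35 pos [0.4348 0.2258 0.1597] q [ 18.7958  14.6896 -24.2199  51.0433   0.0088  98.6115] F [-0.4565  0.7477 -0.7757] w 0.042722968715140405
shift [ -0.8363  -0.0234 125.7297] rot [ 0.0454 -0.0158  0.1843]
```

View pics/w12.png

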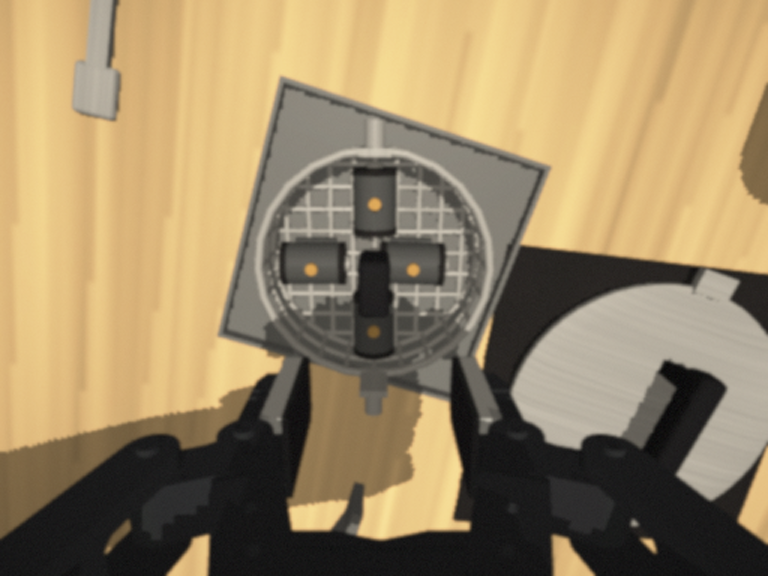

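All four cylinders are in the basket, in a cross around the stem. I'll grip the block at its proper depth.

Emit:
drive_tool --grip_force 80 --rows '[-0.5,-0.5,30,0,0,0,0.5,-0.5,-0.5,65,0,0,0,0.5,-0.5,-0.5,95,0,0,0,0.5,-0.5,-0.5,113,0,0,0,0.5,-0.5,-0.5,123,0,0,0,0.5,-0.5,-0.5,125,0,0,0,0.5,-0.5,-0.5,125,0,0,0,0.5]'

```text
time: 44.93
ee_pos: [0.4337, 0.2251, 0.0336]
tcp_rot: [[-0.177, 0.984, -0.002], [0.984, 0.177, -0.001], [-0.0, -0.002, -1.0]]
force: [0.5, 0.1, -0.5]
grip_width: 0.0429
```

Emit:
drive_tool --rows '[0,0,0,0,0,0,0.4,0,0,0,0,0,0,0.3,0,0,0,0,0,0,0.2,0,0,0,0,0,0,0.1,0,0,0,0,0,0,0,0,0,0,0,0,0,0,0,0,0,0,0,0,0]'

```text
time: 45.52
ee_pos: [0.4349, 0.2255, 0.0357]
tcp_rot: [[-0.177, 0.984, 0.001], [0.984, 0.177, 0.001], [0.001, 0.001, -1.0]]
force: [-1.6, -0.4, 6.2]
grip_width: 0.0147
```

Emit:
drive_tool --rows '[0,0,-3,0,0,0,0,0,0,-8,0,0,0,0,0,0,-16,0,0,0,0,0,0,-28,0,0,0,0,0,0,-45,0,0,0,0,0,0,-70,0,0,0,0,0,0,-100,0,0,0,0,0,0,-130,0,0,0,0,0,0,-155,0,0,0,0,0,0,-170,0,0,0,0]'

```text
time: 46.35
ee_pos: [0.4353, 0.2254, 0.2077]
tcp_rot: [[-0.177, 0.984, 0.003], [0.984, 0.177, 0.001], [0.0, 0.003, -1.0]]
force: [1.0, 0.6, -7.7]
grip_width: 0.0148
```

Emit:
drive_tool --rows '[0,0,-15,0,0,0,0,0,0,-35,0,0,0,0,0,0,-45,0,0,0,0,0,0,-50,0,0,0,0,0,0,-50,0,0,0,0]'

```text
time: 46.77
ee_pos: [0.4349, 0.2253, 0.2552]
tcp_rot: [[-0.177, 0.984, 0.002], [0.984, 0.177, 0.001], [0.0, 0.002, -1.0]]
force: [0.0, 0.7, -8.2]
grip_width: 0.0148
```

```bash
python3 plan.py 0.667 -0.120 0.235 100
```

```text
t 46.7667 pos [0.4349 0.2253 0.2552] q [ 18.7411  10.5475 -14.9454  64.4153  -0.0009  98.5501] F [ 0.0347  0.6568 -8.2139] w 0.014771380076205596
shift [-380.8933  167.3061   20.4257] rot [ 0.0909 -0.0129  0.191 ]
```

Emit:
drive_tool --rows '[-7,3,0,0,0,0,0,-22,9.5,0,0,0,0,0,-44,19,0,0,0,0,0,-70,31,0,0,0,0,0,-97,42.5,0,0,0,0,0,-124,54,0,0,0,0,0,-151,66,0,0,0,0,0,-178,78,0,0,0,0,0,-205,90,0,0,0,0,0,-232,102,0,0,0,0,0]'

```text
time: 47.6
ee_pos: [0.5757, 0.0129, 0.2524]
tcp_rot: [[-0.177, 0.984, -0.003], [0.984, 0.177, 0.0], [0.001, -0.003, -1.0]]
force: [0.1, 0.9, -8.3]
grip_width: 0.0147
```

```bash
python3 plan.py 0.667 -0.120 0.235 100
```

```text
t 47.6 pos [0.5757 0.0129 0.2524] q [-6.0456 20.2708 -2.2556 67.659  -0.0169 73.7873] F [ 0.0857  0.8798 -8.3005] w 0.014663376088135968
shift [-146.9753   66.429    17.0927] rot [-0.1828 -0.0353  0.1672]
```

Emit:
drive_tool --rows '[-24,11,0,0,0,0,0,-50,22.5,0,0,0,0,0,-76,34,0,0,0,0,0,-102,46,0,0,0,0,0,-124,56,0,0,0,0,0,-139,63,0,0,0,0,0,-146,66,0,0,0,0,0,-147,66.5,0,0,0,0,0,-147,66.5,0,0,0,0,0,-147,66.5,0,0,0,0,0]'

```text
time: 48.43
ee_pos: [0.6665, -0.117, 0.2537]
tcp_rot: [[-0.178, 0.984, -0.002], [0.984, 0.178, 0.001], [0.001, -0.002, -1.0]]
force: [-0.2, 0.2, -6.9]
grip_width: 0.0148
```

Emit:
drive_tool --rows '[0,0,0,0,0,0,0,0,0,0,0,0,0,0,0,0,0,0,0,0,0]'

```text
time: 48.68
ee_pos: [0.6672, -0.1172, 0.2548]
tcp_rot: [[-0.178, 0.984, 0.0], [0.984, 0.178, 0.0], [-0.0, 0.0, -1.0]]
force: [0.7, 0.3, -7.5]
grip_width: 0.0147
```

```bash
python3 wl.py w13 basket_pin basket_grip; python3 plan.py 0.667 -0.120 0.235 100
```

```text
48.6833 [ 0.6672 -0.1172  0.2548] [-16.1997  31.8231  16.1749  74.3333   0.0058  63.546 ]
basket_pin 0.6 254 70 [ 0.6511 -0.0309  0.1503]
basket_grip 0.59 252 275 [ 0.6641 -0.1092  0.3078]
t 48.8333 pos [ 0.6674 -0.1176  0.2547] q [-16.2282  31.8502  16.2046  74.3336   0.0002  63.5437] F [-0.6588 -0.2629 -7.4199] w 0.014681067947438892
shift [-2.3027 -0.7995 19.7361] rot [0.0187 0.0091 0.2281]
```

View pics/w13.png

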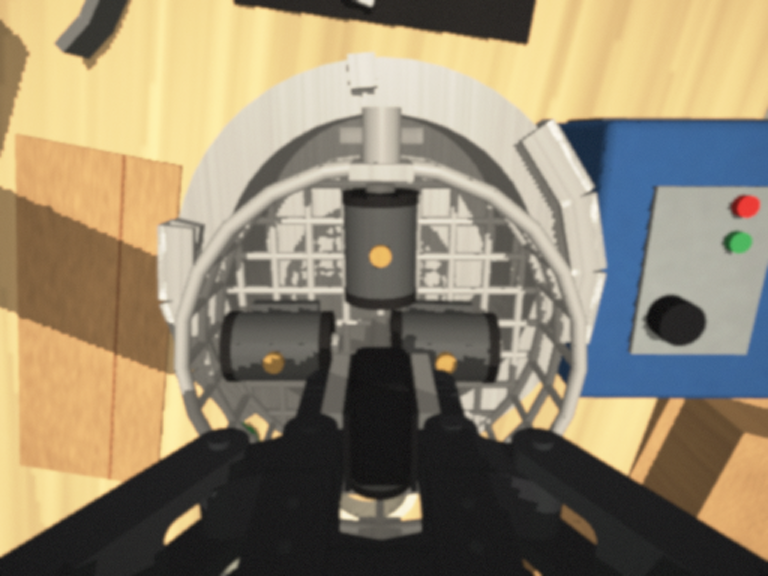

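```bash
python3 - <<'E'
from h import *
import pickle
im,d,c=pickle.load(open('w13.pkl','rb')); P=cloud('wrist',d,c)
m=(d>0)&(np.hypot(P[...,0]-.667,P[...,1]+.117)<.03)&(P[...,2]>.298)&(P[...,2]<.316)&(im.max(-1)<60)
n,l,st,ce=cv2.connectedComponentsWithStats(m.astype(np.uint8)); k=1+np.argmax(st[1:,4]); m=l==k
print('block',m.sum(),cv2.minAreaRect((P[m][:,:2]*1000).astype(np.float32)),np.median(P[m],axis=0))
# pin: bright thing near image (380/1.5,130/1.5)
for v in (72,76,80,85,90,95,100,105,110): print(v,[P[v,u].round(4) for u in (244,248,252,256,260,264)])
E
```

```text
block 3705 ((666.1257934570312, -116.54141235351562), (19.438976287841797, 30.55800437927246), 12.438982963562012) [ 0.6653 -0.1132  0.3075]
72 [array([ 0.6481, -0.0384,  0.2868]), array([ 0.6496, -0.0382,  0.2882]), array([ 0.6511, -0.038 ,  0.2888]), array([ 0.6525, -0.0378,  0.2896]), array([ 0.654 , -0.0374,  0.2879]), array([ 0.6554, -0.0371,  0.2875])]
76 [array([ 0.6484, -0.0398,  0.2861]), array([ 0.6499, -0.0396,  0.2881]), array([ 0.6513, -0.0393,  0.2882]), array([ 0.6528, -0.0391,  0.288 ]), array([ 0.6542, -0.0388,  0.2881]), array([ 0.6557, -0.0385,  0.2874])]
80 [array([ 0.6486, -0.0412,  0.2869]), array([ 0.6501, -0.041 ,  0.2885]), array([ 0.6516, -0.0407,  0.2884]), array([ 0.653 , -0.0404,  0.2884]), array([ 0.6545, -0.0402,  0.2882]), array([ 0.6559, -0.0399,  0.2877])]
85 [array([ 0.6489, -0.043 ,  0.2858]), array([ 0.6504, -0.0427,  0.2879]), array([ 0.6519, -0.0424,  0.2898]), array([ 0.6533, -0.0422,  0.2877]), array([ 0.6548, -0.0419,  0.2881]), array([ 0.6563, -0.0416,  0.2869])]
90 [array([ 0.6492, -0.0447,  0.2867]), array([ 0.6507, -0.0444,  0.2884]), arr
[... 323 characters left out ...]
, array([ 0.657 , -0.0452,  0.2869])]
100 [array([ 0.6499, -0.0483,  0.2873]), array([ 0.6514, -0.048 ,  0.2885]), array([ 0.6528, -0.0477,  0.2888]), array([ 0.6543, -0.0474,  0.2888]), array([ 0.6558, -0.0472,  0.2882]), array([ 0.6573, -0.047 ,  0.2871])]
105 [array([ 0.6502, -0.0501,  0.2869]), array([ 0.6517, -0.0498,  0.2881]), array([ 0.6531, -0.0495,  0.2891]), array([ 0.6546, -0.0493,  0.2877]), array([ 0.6561, -0.049 ,  0.2883]), array([ 0.6576, -0.0488,  0.2869])]
110 [array([ 0.6505, -0.0516,  0.2915]), array([ 0.652 , -0.0514,  0.2908]), array([ 0.6534, -0.0511,  0.2918]), array([ 0.6549, -0.0508,  0.2917]), array([ 0.6563, -0.0506,  0.2916]), array([ 0.6578, -0.0503,  0.2917])]
```

Emit:
drive_tool --rows '[-1,0,0,0,0,0.2,0,-2.6,0.4,5,0,0,0.2,0,-2.6,0.4,20,0,0,0.2,0,-2.6,0.4,38,0,0,0.2,0,-2.6,0.4,56,0,0,0.2,0,-2.6,0.4,74,0,0,0.2,0,-2.6,0.4,90,0,0,0.2,0,-2.6,0.4,100,0,0,0.2,0,-2.6,0.4,105,0,0,0.2,0,-2.6,0.4,105,0,0,0.2,0]'

```text
time: 49.67
ee_pos: [0.6675, -0.1204, 0.1479]
tcp_rot: [[-0.173, 0.985, -0.002], [0.985, 0.173, 0.001], [0.001, -0.002, -1.0]]
force: [0.5, -0.1, -7.9]
grip_width: 0.0152
```

```bash
python3 plan.py 0.6684 -0.1205 0.0832 100
```

```text
t 49.6667 pos [ 0.6675 -0.1204  0.1479] q [-16.4551  34.8085   5.7463  61.0734  -0.0012  63.5616] F [ 0.4514 -0.0845 -7.9028] w 0.015209269770535072
shift [-0.3013  1.004  64.7206] rot [-0.1221 -0.0593 -0.0166]
```

Emit:
drive_tool --rows '[0,0.5,8,0,0,0,0,0,0.5,18,0,0,0,0,0,0.5,28,0,0,0,0,0,0.5,36,0,0,0,0,0,0.5,42,0,0,0,0,0,0.5,46,0,0,0,0,0,0.5,50,0,0,0,0,0,0.5,53,0,0,0,0,0,0.5,53,0,0,0,0]'

```text
time: 50.42
ee_pos: [0.6685, -0.1203, 0.0958]
tcp_rot: [[-0.174, 0.985, -0.001], [0.985, 0.174, 0.0], [0.0, -0.001, -1.0]]
force: [0.0, 0.1, -7.6]
grip_width: 0.0153
```

Emit:
drive_tool --rows '[0,0,2,0,0,0,0,0,0,4,0,0,0,0,0,0,6,0,0,0,0,0,0,8,0,0,0,0,0,0,9,0,0,0,0,0,0,9,0,0,0,0]'

```text
time: 50.92
ee_pos: [0.6685, -0.1204, 0.087]
tcp_rot: [[-0.174, 0.985, -0.001], [0.985, 0.174, 0.0], [0.0, -0.001, -1.0]]
force: [-0.3, 0.2, -8.2]
grip_width: 0.0148
```

Inside the slots with no contact. I'll lower until the weight comes off.

Emit:
drive_tool --rows '[0,0,1,0,0,0,0,0,0,2,0,0,0,0,0,0,3,0,0,0,0,0,0,3,0,0,0,0]'

```text
time: 51.25
ee_pos: [0.6686, -0.1204, 0.0842]
tcp_rot: [[-0.174, 0.985, -0.0], [0.985, 0.174, 0.0], [0.0, -0.0, -1.0]]
force: [-0.7, 0.7, -7.9]
grip_width: 0.0146
```

Emit:
drive_tool --rows '[0,0,1,0,0,0,0,0,0,1,0,0,0,0]'

```text
time: 51.42
ee_pos: [0.6687, -0.1204, 0.0832]
tcp_rot: [[-0.174, 0.985, -0.0], [0.985, 0.174, 0.0], [0.0, -0.0, -1.0]]
force: [1.1, 0.3, -8.3]
grip_width: 0.015
```

Emit:
drive_tool --rows '[0,0,1,0,0,0,0,0,0,1,0,0,0,0]'

```text
time: 51.58
ee_pos: [0.6689, -0.1205, 0.0827]
tcp_rot: [[-0.173, 0.985, 0.0], [0.985, 0.173, -0.0], [-0.0, 0.0, -1.0]]
force: [-0.2, -0.5, -6.5]
grip_width: 0.0146
```

Emit:
drive_tool --rows '[0,0,0.8,0,0,0,0,0,0,0.8,0,0,0,0]'

```text
time: 51.75
ee_pos: [0.669, -0.1205, 0.0826]
tcp_rot: [[-0.174, 0.985, 0.001], [0.985, 0.174, -0.0], [-0.0, 0.001, -1.0]]
force: [-2.6, -0.4, -0.5]
grip_width: 0.0147
```

Emit:
drive_tool --rows '[0,0,0,0,0,0,0.2,0,0,0,0,0,0,0.22,0,0,0,0,0,0,0.26,0,0,0,0,0,0,0.35,0,0,0,0,0,0,0.45,0,0,0,0,0,0,0.45,0,0,-10,0,0,0,0.45,0,0,-30,0,0,0,0.45,0,0,-65,0,0,0,0.45,0,0,-100,0,0,0,0.45]'

```text
time: 52.58
ee_pos: [0.6677, -0.1201, 0.1822]
tcp_rot: [[-0.174, 0.985, -0.003], [0.985, 0.174, 0.001], [0.001, -0.002, -1.0]]
force: [1.0, -0.4, 0.6]
grip_width: 0.0383
```

Emit:
drive_tool --rows '[0,0,-40,0,0,0,0.6,0,0,-80,0,0,0,0.6,0,0,-120,0,0,0,0.6,0,0,-150,0,0,0,0.6,0,0,-160,0,0,0,0.6,0,0,-160,0,0,0,0.6,0,0,-160,0,0,0,0.6]'

```text
time: 53.17
ee_pos: [0.669, -0.1205, 0.3423]
tcp_rot: [[-0.174, 0.985, 0.002], [0.985, 0.174, -0.0], [-0.001, 0.001, -1.0]]
force: [0.8, 0.4, -0.2]
grip_width: 0.0511
```

```bash
python3 wl.py w14; python3 f3.py w14; python3 plan.py 0.638 0.145 0.25 80.9
```

```text
53.1667 [ 0.669  -0.1205  0.3423] [-16.4261  32.183   29.2032  86.9279  -0.0021  63.5814]
block 369 ((667.1468505859375, -120.36734008789062), (14.693063735961914, 29.665773391723633), 10.134867668151855) 0.13502639528471258 [0.0187 0.0306 0.0087]
saddle [231  82  43  17 437] [ 0.6542 -0.0473  0.123 ] [ 0.6312 -0.0592  0.105 ] [ 0.676  -0.0382  0.1361]
saddle [234 203  38  21 433] [ 0.6798 -0.1919  0.1213] [ 0.6581 -0.2021  0.1051] [ 0.7026 -0.1817  0.1354]
circle [ 0.6668 -0.1198  0.0866]
circle [ 0.6673 -0.1197  0.1117]
hook [-6.0379 56.6818]
hook [102.0296 235.9008]
t 53.2167 pos [ 0.6684 -0.1204  0.3408] q [-16.4288  32.246   29.0843  86.9048  -0.0004  63.5808] F [ 0.8135 -1.1921 -0.7062] w 0.0513823746056394
shift [266.5675  16.1724  90.8741] rot [-0.064  -0.019  19.0905]
```

View pics/w14.png

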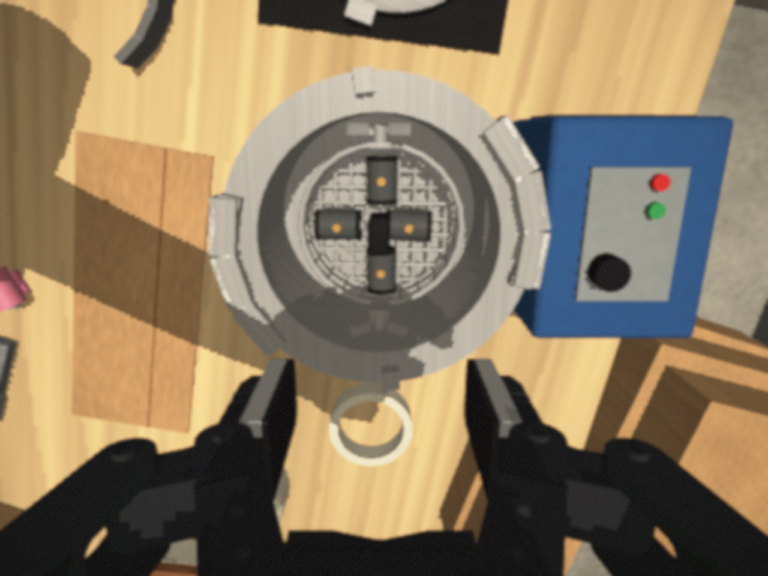

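The basket hangs home: block top z 0.135, centre within 1 mm, all four cylinders inside. Now I'll fetch the cover.

Emit:
drive_tool --rows '[20,1,5,0,0,3,0.6,55,3,15,0,0,7,0.6,95,6,30,0,0,12,0.6,135,8,50,0,0,17,0.6,175,11,70,0,0,19,0.6,212,13,85,0,0,19,0.6,245,15,91,0,0,19,0.6,265,16,91,0,0,19,0.6,265,16,91,0,0,19,0.6,265,16,91,0,0,19,0.6]'

```text
time: 54.05
ee_pos: [0.637, 0.1445, 0.2485]
tcp_rot: [[0.154, 0.988, -0.004], [0.988, -0.154, -0.001], [-0.001, -0.003, -1.0]]
force: [0.8, -0.1, -0.4]
grip_width: 0.0512
```

Emit:
drive_tool --rows '[0,0,0,0,0,0,0.6,0,0,0,0,0,0,0.6,0,0,0,0,0,0,0.6]'

```text
time: 54.3
ee_pos: [0.6387, 0.1419, 0.2504]
tcp_rot: [[0.159, 0.987, -0.0], [0.987, -0.159, -0.0], [-0.0, -0.0, -1.0]]
force: [-0.4, 0.8, -0.3]
grip_width: 0.0515
```

```bash
python3 wl.py w15 cover_grip; cat > cv.py <<'E'
from h import *
import pickle,sys
im,d,c=pickle.load(open(sys.argv[1]+'.pkl','rb')); P=cloud('wrist',d,c)
cx,cy,zl,zh=map(float,sys.argv[2:6])
m=(d>0)&(np.hypot(P[...,0]-cx,P[...,1]-cy)<.07)&(P[...,2]>zl)&(P[...,2]<zh)
print('bar',m.sum(),cv2.minAreaRect((P[m][:,:2]*1000).astype(np.float32)),np.median(P[m][:,2]))
E
python3 cv.py w15 .638 .145 .054 .068;python3 plan.py 0.638 0.145 0.012 80.9
```

```text
54.3 [0.6387 0.1419 0.2504] [  6.0692  29.1132  11.0719  71.976   -0.0106 105.19  ]
cover_grip 0.88 249 158 [0.6328 0.1453 0.0587]
bar 1511 ((636.5819091796875, 147.5496063232422), (98.49200439453125, 17.351058959960938), 81.23054504394531) 0.05917863902206861
t 54.4 pos [0.6388 0.1421 0.2507] q [  6.0852  29.1002  11.0874  71.9788  -0.0036 105.1944] F [0.9925 0.4159 0.1589] w 0.05123577417702035
shift [  2.7398  -1.3025 238.6661] rot [ 0.009   0.0012 -0.0092]
```

Emit:
drive_tool --grip_force 80 --rows '[2,-1,30,0,0,0,0.6,3.7,-1.8,70,0,0,0,0.6,3.7,-1.8,110,0,0,0,0.6,3.7,-1.8,150,0,0,0,0.6,3.7,-1.8,185,0,0,0,0.6,3.7,-1.8,212,0,0,0,0.6,3.7,-1.8,230,0,0,0,0.6,3.7,-1.8,238,0,0,0,0.6,3.7,-1.8,238,0,0,0,0.6]'

```text
time: 55.15
ee_pos: [0.6359, 0.1465, 0.0105]
tcp_rot: [[0.157, 0.988, -0.004], [0.988, -0.157, -0.0], [-0.001, -0.004, -1.0]]
force: [0.0, -0.1, 1.2]
grip_width: 0.0512
```

Emit:
drive_tool --rows '[0,0,0,0,0,0,0.4,0,0,0,0,0,0,0.2,0,0,0,0,0,0,0.1,0,0,0,0,0,0,0,0,0,0,0,0,0,0,0,0,0,0,0,0,0]'

```text
time: 55.65
ee_pos: [0.6391, 0.1474, 0.0149]
tcp_rot: [[0.157, 0.988, 0.004], [0.988, -0.157, 0.0], [0.001, 0.004, -1.0]]
force: [-0.3, -0.7, 7.3]
grip_width: 0.0163
```

Emit:
drive_tool --rows '[0,0,-5,0,0,0,0,0,0,-15,0,0,0,0,0,0,-35,0,0,0,0,0,0,-65,0,0,0,0,0,0,-100,0,0,0,0,0,0,-135,0,0,0,0,0,0,-170,0,0,0,0,0,0,-200,0,0,0,0,0,0,-215,0,0,0,0,0,0,-220,0,0,0,0]'

```text
time: 56.48
ee_pos: [0.6387, 0.1475, 0.237]
tcp_rot: [[0.156, 0.988, 0.006], [0.988, -0.156, 0.001], [0.002, 0.006, -1.0]]
force: [0.5, -0.9, -4.3]
grip_width: 0.0164
```

```bash
python3 plan.py 0.667 -0.12 0.23 81
```

```text
t 56.4833 pos [0.6387 0.1475 0.237 ] q [  6.5574  29.1954   9.2823  69.7581   0.0053 105.5566] F [ 0.524  -0.8829 -4.2829] w 0.01641604039931602
shift [-259.8359   69.7245    6.978 ] rot [ 0.3153 -0.0933  0.0008]
```

Emit:
drive_tool --rows '[-12,3,0,0,0,0,0,-36,10,0,0,0,0,0,-66,18,0,0,0,0,0,-100,27,0,0,0,0,0,-134,36,0,0,0,0,0,-168,45,0,0,0,0,0,-202,54,0,0,0,0,0,-232,62,0,0,0,0,0,-252,68,0,0,0,0,0,-260,69.7,0,0,0,0,0]'

```text
time: 57.32
ee_pos: [0.6641, -0.1249, 0.2297]
tcp_rot: [[0.161, 0.987, -0.004], [0.987, -0.161, -0.001], [-0.001, -0.004, -1.0]]
force: [-0.1, -0.1, -4.4]
grip_width: 0.0161
```

Emit:
drive_tool --rows '[0,0,0,0,0,0,0,0,0,0,0,0,0,0,0,0,0,0,0,0,0,0,0,0,0,0,0,0]'

```text
time: 57.65
ee_pos: [0.6652, -0.1187, 0.2323]
tcp_rot: [[0.155, 0.988, -0.001], [0.988, -0.155, 0.001], [0.001, -0.001, -1.0]]
force: [0.8, -0.4, -4.2]
grip_width: 0.016
```

```bash
python3 wl.py w16; python3 cv.py w16 .667 -.12 .276 .29; python3 plan.py 0.667 -0.12 0.23 81; python3 - <<'E'
from h import *
import pickle
im,d,c=pickle.load(open('w16.pkl','rb')); P=cloud('wrist',d,c)
m=(d>0)&(np.hypot(P[...,0]-.667,P[...,1]+.12)<.12)&(P[...,2]>.225)&(P[...,2]<.25)
Q=P[m]; print(m.sum(),cv2.minEnclosingCircle((Q[:,:2]*1000).astype(np.float32)[:,None]))
A=np.c_[Q[:,:2],np.ones(len(Q))]; print(np.linalg.lstsq(A,Q[:,2],rcond=None)[0])
# lugs: radius>96.5 around candidate centre; edge points circle fit
from scipy.optimize import least_squares
ang=np.arctan2(Q[:,1]+.12,Q[:,0]-.667); r=np.hypot(Q[:,1]+.12,Q[:,0]-.667)
E=[]
for a in np.arange(-np.pi,np.pi,.05):
    s=(ang>=a)&(ang<a+.05)
    if s.sum()>30: E.append(Q[s][np.argmax(r[s]),:2])
E=np.array(E); f=least_squares(lambda p:np.hypot(E[:,0]-p[0],E[:,1]-p[1])-.095,[.667,-.12],loss='soft_l1',f_scale=.001); print('disc',f.x,len(E),np.sort(f.fun*1000)[::6])
E
```

```text
57.65 [ 0.6652 -0.1187  0.2323] [-16.3861  32.0286  13.2979  71.3221   0.0244  82.5066]
bar 7609 ((665.1656494140625, -113.43123626708984), (41.56926727294922, 85.25439453125), 9.61265754699707) 0.27694589364581246
t 57.7 pos [ 0.6653 -0.1188  0.2325] q [-16.3827  32.0208  13.3147  71.3246   0.0143  82.5059] F [-0.1502  0.7633 -4.2634] w 0.016439647056416037
shift [-0.9299  1.8437  2.507 ] rot [-0.0286 -0.0181  0.1114]
68093 ((664.7102661132812, -110.74848175048828), 98.8772201538086)
[-0.0034 -0.0064  0.237 ]
disc [ 0.6634 -0.1194] 94 [-37.1184 -35.3033  -0.761   -0.6921  -0.6445  -0.6172  -0.5746  -0.532
  -0.4936  -0.4721  -0.4372  -0.365   -0.3065  -0.2126  -0.0069  12.2747]
```

View pics/w16.png

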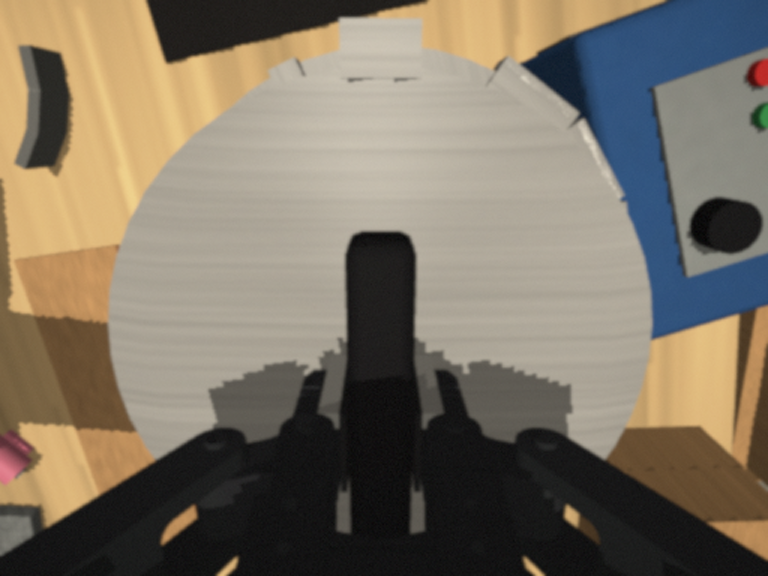

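Emit:
drive_tool --rows '[0,3,10,0,0,0,0,0,3,25,0,0,0,0,0,3,40,0,0,0,0,0,3,50,0,0,0,0,0,3,55,0,0,0,0,0,3,55,0,0,0,0,0,3,55,0,0,0,0,0,3,55,0,0,0,0]'

```text
time: 58.37
ee_pos: [0.6691, -0.121, 0.1785]
tcp_rot: [[0.156, 0.988, 0.002], [0.988, -0.156, -0.0], [-0.0, 0.002, -1.0]]
force: [-0.3, 0.2, -4.4]
grip_width: 0.0165
```

```bash
python3 plan.py 0.6684 -0.1196 0.153 81
```

```text
t 58.3667 pos [ 0.6691 -0.121   0.1785] q [-16.4633  33.7398   8.422   64.5916   0.0006  82.5372] F [-0.2514  0.1506 -4.3897] w 0.01647508792187997
shift [ 1.2585 -0.9432 25.5445] rot [ 0.0899  0.0112 -0.0005]
```

Emit:
drive_tool --rows '[1,-0.5,3,0,0,0,0,1,-0.5,7,0,0,0,0,1,-0.5,11,0,0,0,0,1,-0.5,14,0,0,0,0,1,-0.5,17,0,0,0,0,1,-0.5,17,0,0,0,0]'

```text
time: 58.87
ee_pos: [0.6675, -0.1197, 0.1595]
tcp_rot: [[0.157, 0.988, -0.001], [0.988, -0.157, 0.0], [0.0, -0.002, -1.0]]
force: [0.4, 1.0, -4.8]
grip_width: 0.0166
```

Emit:
drive_tool --rows '[0,0,2,0,0,0,0,0,0,4,0,0,0,0,0,0,6,0,0,0,0,0,0,7,0,0,0,0,0,0,7,0,0,0,0]'

```text
time: 59.28
ee_pos: [0.668, -0.1198, 0.1533]
tcp_rot: [[0.157, 0.988, -0.0], [0.988, -0.157, 0.0], [0.0, -0.0, -1.0]]
force: [-0.2, 0.1, -5.0]
grip_width: 0.0163
```

Emit:
drive_tool --rows '[0,0,1,0,0,0,0,0,0,1,0,0,0,0]'

```text
time: 59.45
ee_pos: [0.6682, -0.1199, 0.153]
tcp_rot: [[0.157, 0.988, 0.0], [0.988, -0.157, -0.0], [-0.0, 0.001, -1.0]]
force: [-0.8, -0.6, -2.4]
grip_width: 0.0162
```

Emit:
drive_tool --rows '[0,0,1,0,0,0,0,0,0,1,0,0,0,0]'

```text
time: 59.62
ee_pos: [0.6683, -0.1199, 0.1529]
tcp_rot: [[0.157, 0.988, 0.001], [0.988, -0.157, -0.0], [-0.0, 0.001, -1.0]]
force: [-2.8, 0.7, 4.4]
grip_width: 0.0161
```

Seated with light contact. Now clockwise (+ about tool z) towards the stop.

Emit:
drive_tool --rows '[0,0,0,0,0,4,0,0,0,0,0,0,8,0,0,0,0,0,0,12,0,0,0,0,0,0,16,0,0,0,0,0,0,20,0,0,0,0,0,0,24,0,0,0,0,0,0,28,0,0,0,0,0,0,32,0,0,0,0,0,0,36,0,0,0,0,0,0,36,0]'

```text
time: 60.45
ee_pos: [0.6694, -0.1201, 0.1529]
tcp_rot: [[0.708, 0.706, 0.003], [0.706, -0.708, -0.001], [0.002, 0.003, -1.0]]
force: [0.7, 0.3, 2.7]
grip_width: 0.0167
```

Emit:
drive_tool --rows '[0,0,0,0,0,4,0,0,0,0,0,0,8,0,0,0,0,0,0,12,0,0,0,0,0,0,16,0,0,0,0,0,0,20,0,0,0,0,0,0,24,0,0,0,0,0,0,28,0,0,0,0,0,0,32,0,0,0,0,0,0,34,0,0,0,0,0,0,34,0]'

```text
time: 61.28
ee_pos: [0.6692, -0.1202, 0.1529]
tcp_rot: [[0.981, 0.192, 0.003], [0.192, -0.981, -0.001], [0.002, 0.002, -1.0]]
force: [-0.2, 0.3, 5.5]
grip_width: 0.0164
```

```bash
python3 plan.py 0.668 -0.12 0.153 8; python3 -c "
from h import *; print(monitor.read_state()['torque'])"
```

```text
t 61.2833 pos [ 0.6692 -0.1202  0.1529] q [-16.3935  34.5414   6.0269  61.3163  -0.0156 152.5343] F [-0.2081  0.2547  5.4589] w 0.01636414256963777
shift [-1.122  -0.4691 -0.0596] rot [ 0.088  -0.1454  3.0722]
[-0.1198  0.0508  0.0806]
```

At yaw 11°, about 0.02 rad from the hook line. I'll turn on towards the stop (about 7°) in small steps.

Emit:
drive_tool --rows '[0,0,0,0,0,1,0,0,0,0,0,0,2,0,0,0,0,0,0,3,0,0,0,0,0,0,3,0]'

```text
time: 61.62
ee_pos: [0.6691, -0.1202, 0.1529]
tcp_rot: [[0.99, 0.141, 0.003], [0.141, -0.99, -0.001], [0.002, 0.001, -1.0]]
force: [0.2, -1.5, 5.8]
grip_width: 0.0165
```

Emit:
drive_tool --rows '[0,0,0,0,0,0.7,0,0,0,0,0,0,1.4,0,0,0,0,0,0,1.4,0]'

```text
time: 61.87
ee_pos: [0.6691, -0.1202, 0.1529]
tcp_rot: [[0.993, 0.117, 0.002], [0.117, -0.993, -0.001], [0.002, 0.001, -1.0]]
force: [1.5, -0.4, 5.8]
grip_width: 0.0165
```

```bash
python3 plan.py 0.668 -0.12 0.153 8; python3 -c "
from h import *; print(monitor.read_state()['torque'])"
```

```text
t 61.8667 pos [ 0.6691 -0.1202  0.1529] q [-16.3919  34.5426   6.0243  61.3272  -0.0197 156.8982] F [ 1.4549 -0.4334  5.7932] w 0.016515564811794614
shift [-1.0454 -0.3414 -0.0905] rot [ 0.0803 -0.1335 -1.2902]
[-0.075   0.0843  0.45  ]
```

Emit:
drive_tool --rows '[0,0,0,0,0,0,0.25,0,0,0,0,0,0,0.4,0,0,0,0,0,0,0.6,0,0,0,0,0,0,0.6,0,0,-15,0,0,0,0.6,0,0,-45,0,0,0,0.6,0,0,-85,0,0,0,0.6,0,0,-125,0,0,0,0.6,0,0,-150,0,0,0,0.6,0,0,-150,0,0,0,0.6]'

```text
time: 62.7
ee_pos: [0.6706, -0.1205, 0.3088]
tcp_rot: [[0.993, 0.115, 0.01], [0.115, -0.993, -0.003], [0.01, 0.004, -1.0]]
force: [-0.4, 0.6, -0.3]
grip_width: 0.0512
```

Emit:
drive_tool --rows '[0,0,-20,0,0,0,0.6,0,0,-30,0,0,0,0.6,0,0,-30,0,0,0,0.6,0,0,-30,0,0,0,0.6]'

```text
time: 63.03
ee_pos: [0.6683, -0.1199, 0.3312]
tcp_rot: [[0.993, 0.115, 0.0], [0.115, -0.993, 0.0], [0.0, 0.0, -1.0]]
force: [-0.2, 0.2, 1.3]
grip_width: 0.0512
```

```bash
python3 wl.py w17; sed 's/w1.pkl/w17.pkl/' fit.py | python3 - ; python3 - <<'E'
from h import *
im,d=imaging.camera('side'); save('end_side',im,1.5)
im,d=imaging.camera('top')
for th in ('cover_grip','cyl1_mid','lining','spray'):
    for r in imaging.landmark_of('top',th)[:2]: print(th,round(r['confidence'],2),np.array(r['point'])*[512,384])
E
```

```text
63.0333 [ 0.6683 -0.1199  0.3312] [-16.3948  31.9888  27.2852  85.283    0.0049 157.0065]
bar 2060 ((666.5418701171875, -119.44583892822266), (98.68177032470703, 17.8781681060791), 6.418788433074951) 0.197135408646746
yaw -173.2102261010078
z hist (array([  167,     4,     0,     0,     0,   181,  6824,  1311, 20072,
        3331,  2016,  2667,     0,     0,     0]), array([0.13 , 0.133, 0.136, 0.139, 0.142, 0.145, 0.148, 0.151, 0.154,
       0.157, 0.16 , 0.163, 0.166, 0.169, 0.172, 0.175]))
0.144 7201 [(669.286865234375, -122.71237182617188) 116.9923324584961]
0.152 24411 [(668.4415893554688, -123.21883392333984) 116.94230651855469]
0.16 4683 [(666.5888061523438, -120.54558563232422) 118.12071990966797]
(array([163, 168, 157, 166, 166, 163, 122,  52, 152,  79,   0,   0,   0,
         0,   0,   0,  16, 161,  22,   0,   0,   0,   0,   0,   0,   0,
         0,   0,  25, 269, 260, 272, 254, 266, 258, 252, 261, 249, 253,
       105,   0,   0,   0,   0,   0,   0,  19, 156,  10,   0,   0,   0,
         0,   0,   0,   0,   0,   0,  26, 161]), array([-180, -174, -168, -162, -156, -150, -144, -138, -132, -126, -120,
       -114, -108, -102,  -96,  -90,  -84,  -78,  -72,  -66,  -60,  -54,
        -48,  -42,  -36,  -30,  -24,  -18,  -12,   -6,    0,    6,   12,
         18,   24,   30,   36,   42,   48,   54,   60,   66,   72,   78,
         84,   90,   96,  102,  108,  114,  120,  126,  132,  138,  144,
        150,  156,  162,  168,  174,  180]))
cover_grip 0.85 [303.8208 130.2912]
lining 0.5 [255.2832 223.4112]
spray 0.94 [146.0224 146.1888]
spray 0.66 [257.024 218.112]
```

View pics/w17.png

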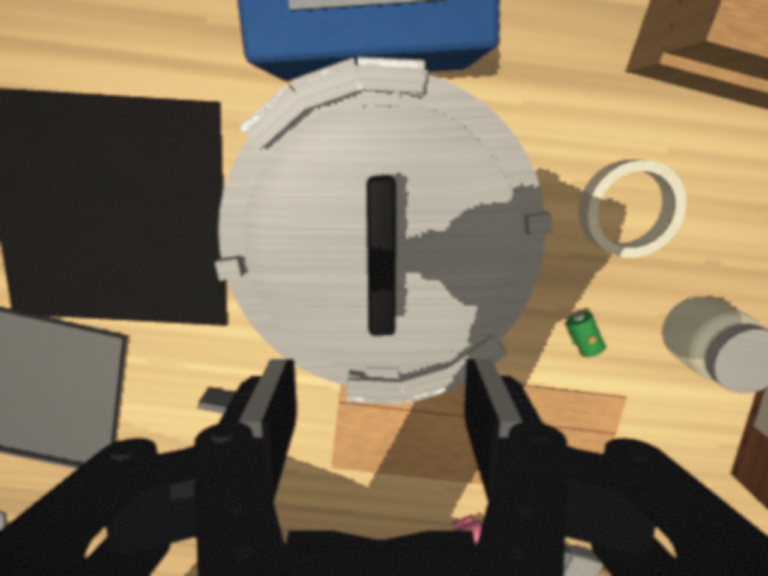

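The cover is seated: bar top z 0.197 as at the start, centre within 1 mm, yaw 6.6° against the 10° hook line, which puts it at its stop. The gripper is clear, so I'll hand in.

```bash
python3 -c "
from workcell import bot; print(bot.close_job())"
```

```text
the job is handed in; nothing more can be done
None
```

The washer is loaded and closed, and I handed the job in at about 63 s of the 210 s allowed. The interface gave no verdict.

I turned the cover free and laid it on the mat, then stood the basket in the drip tray. I put all four dark cylinders in the basket and left the green and pink look-alikes alone. Then I hung the basket back on its saddles, reseated the cover and turned it clockwise to its stop.

**Last checks:**
- **Basket:** its grip block was within 1 mm of the tank axis. The block top was at z 0.135 m (0.136 expected when home), yaw was aligned, and all four cylinders were visible inside.
- **Cover:** its centre was within 1 mm of the axis, and the bar top was at the same height as at the start (0.197 m). The bar stood at 6.6° against a hook line of about 10°, so about 0.06 rad past it, at the stop.
- **Gripper:** it was clear of everything when I handed in.
- **Bystanders:** not re-measured one by one. I saw no contact with any of them.

**What disagreed or failed:**
- **Finger length:** the real fingertips sit about 23 mm shorter than the stated tool point. My first grasp at a cylinder shut on its top with 23 N and did not move it. I corrected the depth for every later grasp. The earlier cover and basket grips had held only near the top of their blocks, but they did hold.
- **Cover position in the gripper:** camera and tool readings differed by about 2 mm before I put the cover back. It went in without catching.

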